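Put the scale-check kit away

ROBOT

A 6-joint arm with a two-finger parallel gripper is mounted at the origin on the work surface. World frame = base frame: x ahead of the robot, y to its left, z up, the work surface at z = 0. Lengths are in m, angles in rad, forces in N, time in s.
With the tool pointing down it reaches from about 0.35 to 0.975 m from the base axis. Payload 4.9 kg.
Tool frame: the origin (TCP) lies at the very end of the fingers, on their centre line; the grasp point (between the pads) lies 19 mm behind it; z points along the fingers, y is the direction in which the jaws open and shut (so a half turn about z gives the same grasp; the last joint's range is limited). The gripper opens to 85 mm and grips with 20 to 120 N. Pads are 22 mm wide; open, the fingers measure 114 mm over their backs; the gripper's body (76 mm by 85 mm) begins 54 mm behind the grasp point. The pads swing forward as they close: fully open they stand 13 mm farther back than shut.
Start: joints at [-1.236, 0.053, 1.613, -0, 1.476, -0.119], TCP at [0.274, -0.562, 0.231] pointing down, gripper open.
Joint ranges: [-3.01, 3.01], [-1.01, 2.22], [0.06, 2.58], [-1.02, 4.17], [0.09, 2.62], [-3.14, 3.14]. Speed limits (rad/s): [2.57, 2.57, 3.14, 3.14, 3.14, 3.14].

INTERFACE

Orientations are given as a rotation vector (axis times angle).
In Python, from station import ctrl gives the robot as it stands.
- The arm moves only by the tool step_arm, never from a script. Its argument "moves" is a list of rows, each a list of 5 numbers: the opening, from 0 (shut) to 1 (fully open), then the shift along the world's x, y, z in m, then the turn about the world's z in degrees. A call has 1 to 20 rows; each row shifts and turns the pose as measured when the row begins; what a row does not reach is not made up. A row lasts 1/8 s, in which the tool goes at most 62.5 mm and 10.7 degrees, less where a joint would pass 70% of its speed; a pose out of reach is approached as far as the arm can. A call is refused whole if a number of a shift passes 0.0625 or a number of a turn 10.7, either way. A call with a gripper value outside its range is refused whole. The fingers move at their own pace and stop on an object; "newtons" is the grip in N (left out, the last holds). Time passes only in rows, so rows that do not move let the fingers close. It gives the time, the measured TCP pose, the force and the opening at its end, in the units of the state.
- ctrl.get_obs(): the state, without advancing time (a new reading comes with each control period).
- ctrl.get_image(name): name is "scene" or "top" or "wrist"; returns a dict with "color" (420x560x3 uint8, red, green, blue), "camera_matrix" (3x3 intrinsics, pixels), "R" (3x3) and "t" (3): a world point X has camera coordinates R X + t; the wrist camera has in their place "T_tool_cam" (4x4, takes a point from camera to tool coordinates, whose origin is the TCP and whose axes are the flange's). Camera axes: x right, y down, z forward; pixel columns grow to the right and rows downward; lengths in m; the calibration is good to about 2 mm. A picture is of the moment at which its call begins: read the wrist's pose just before it. There is no depth.
- ctrl.finish_job(): hands the job in, once; it reports no verdict.
Trained networks look in a picture, given as the dict that the camera call returned (one of the last four; its "shot" number tells which), for a name from the list of things; names that differ only in an ending like _2 or _b are one class to them, and where a whole thing is asked for, a point or a joint stands for the part that bears it (a point fixed in the world has none). Each returns a list of dicts, best first, with "p" (0 to 1); they miss things now and then, are a little off and sometimes report something else, mostly with a low value. They report only what shows in the picture. A call takes as long as a camera call. They do not tell look-alikes from the thing itself.
- ctrl.spot_in(picture, query): "bbox" ([left, top, right, bottom] in pixels, round what is visible of it).
The state is a dict: "t": time; "q": joint angles; "dq": joint speeds; "effort": joint torques, N m; "tool_pos": TCP position; "tool_rot": TCP orientation; "contact_force": force on the tool from outside, world axes, zero at the start; "wrist_torque": the same for the moment, N m; "opening": finger opening in m.
Only numpy, scipy, OpenCV 4.12 (cv2) and the standard library are available. Lean on these libraries where they do the work, as an engineer would, in place of code of your own. Each camera call takes 0.05 s, during which the arm holds its last target.

TASK

The daily check of the parcel scale is finished. Take the check weight with the orange grip off its slanted rest on the scale and lower it gently over the storage rail, in the free place above the yellow mark, so that it hangs there square and seated; do not knock off or push along the weights hanging beside it. Then take the red-headed locking pin from its wooden stand, lower it into the hole in the blue lug of the scale until it bottoms out, keep it pressed down for about a second and let go; leave the tape roll and the small carton where they are.

Things in the scene. Friction and masses are not known exactly. Their poses are not given: they have to be found in the camera images.
- weight_grip (a point): check weight (280 g): point in its orange grip block, 14 (its x) x 20 (y) x 40 mm (z), 18 mm below the block's top; grip across its x. z runs up the weight. At the start it leans 30 degrees from vertical, top towards the scale's display side (robot side): grip it tilted, draw it out along its own leaning z, then set it upright in the air
- weight_seat (a point): check weight's seat: middle of the underside of its bridge, 28 mm below weight_grip along z, same axes. U-shaped steel hook open downwards, 32 mm wide (y): bridge 6 mm thick; long leg x -17 to -9 mm, reaching 70 mm down; short leg x 9 to 20.6 mm, reaching 40 mm down. The 18 mm mouth goes over the rail. Hangs balanced; either leg on either side
- rest: black slanted plastic rest, fixed on the scale's platform; the weight's long leg lies on its back plate (on the weight's -x side) between two 12 mm high cheeks, its end on a lip. Origin at the middle of its foot on the platform (60 mm above the counter); the weight's seat starts 85 mm above it. The rest reaches only to 20 mm below the weight's seat, so the grip stands free
- free_place (a point): the free place: point on top of the storage rail, 130 mm above the counter, in the middle of the gap and above a yellow stripe on the wooden rack base. The rail is a level aluminium flat bar, 8 mm thick and 14 mm high, 250 mm long; y axis along the rail, x axis across it, z up. The neighbours leave a gap about 48 mm wide; posts are over 95 mm away along it
- rack: storage rack: wooden base 110 by 270 by 12 mm with an upright steel post at each end carrying the rail, rail top 130 mm up. Origin in the middle of the base's underside; y axis along the rail
- grey_seat (a point): neighbour weight with the grey grip, same shape as the check weight, grey grip, hanging on the rail. Point at the middle of the underside of its bridge, 130 mm above the counter; grip reaches 46 mm above, legs 70 mm (its -x side) and 40 mm below; 32 mm wide along the rail (y); z up
- blue_seat (a point): neighbour weight with the blue grip, same shape as the check weight, blue grip, hanging on the rail. Point at the middle of the underside of its bridge, 130 mm above the counter; grip reaches 46 mm above, legs 70 mm (its -x side) and 40 mm below; 32 mm wide along the rail (y); z up
- green_seat (a point): neighbour weight with the green grip, same shape as the check weight, green grip, hanging on the rail. Point at the middle of the underside of its bridge, 130 mm above the counter; grip reaches 46 mm above, legs 70 mm (its -x side) and 40 mm below; 32 mm wide along the rail (y); z up
- white_seat (a point): neighbour weight with the white grip, same shape as the check weight, white grip, hanging on the rail. Point at the middle of the underside of its bridge, 130 mm above the counter; grip reaches 46 mm above, legs 70 mm (its -x side) and 40 mm below; 32 mm wide along the rail (y); z up
- pin_head (a point): locking pin (80 g), middle of its red round head: 22 mm diameter, 30 mm high, upright at the start in the hole of its wooden stand; the head's underside is then 20 mm above the stand's top. z axis up along the pin
- pin_tip (a point): lower end of the locking pin, 60 mm below the middle of the head: steel shank 12 mm diameter, 45 mm long, with a tapered end
- stand: wooden pin stand, a fixed block 50 by 50 by 35 mm, origin in the middle of its underside, with a 15 mm hole 25 mm deep in its top in which the pin stands
- scale: parcel scale, fixed: grey housing 240 by 220 mm, metal platform 60 mm above the counter. Origin on the counter under its middle; +x points away from its display. On its -y side a blue lug 50 by 50 mm, 60 mm high, its top level with the platform, 145 mm from the origin
- bore_mouth (a point): middle of the mouth of the upright 15 mm round hole in the top of the blue lug, 60 mm above the counter, rim bevelled by 3 mm
- bore_floor (a point): middle of the flat bottom of that blind hole, 35 mm below the mouth; with the pin bottomed, its head's middle is 60 mm above this point and its head's underside 10 mm above the lug
- tape_mid (a point): bystander: yellow roll of tape lying flat, 100 mm across, 48 mm high; point at its middle
- carton_mid (a point): bystander: small cardboard box 80 by 110 by 60 mm; point at its middle
Not all that is in view belongs to the job. Leave any pink look-alike of the part that bears weight_grip alone.

How it is judged:
On the way, in this order (a step that is already met when the one before it is completed fails the run):
1. the check weight is taken off its rest (distance of weight_grip from where it was at the start of the episode above 0.08 m), for 0.1 s.
2. the check weight hangs seated on the rail in the free place and is released (x of weight_seat in the frame of free_place between -0.009 and 0.009 m and y of weight_seat in the frame of free_place between -0.012 and 0.012 m and z of weight_seat in the frame of free_place between -0.003 and 0.003 m and angle between weight_seat's own z axis and vertical below 0.15 rad and angle between the x axis of weight_seat and the x axis of free_place, either way round below 0.35 rad and contact force between the fingers and weight below 0.1 N), for 0.3 s.
3. the locking pin is taken out of its stand (distance of pin_head from where it was at the start of the episode above 0.08 m), for 0.1 s.
4. the pin is bottomed in the lug's hole and kept pressed down there (horizontal distance between pin_tip and bore_floor below 0.005 m and z of pin_tip in the frame of bore_floor below 0.003 m and angle between pin_tip's own z axis and vertical below 0.15 rad and contact force between pin and scale above 2 N), for 0.5 s.
At the end, for the whole second after the job is handed in: Check weight released on the rail at the free place: within 9 mm across, 12 mm along, 3 mm in height, upright to 0.15 rad, square to 0.35. Pin released, end within 3 mm of the hole bottom, upright to 0.15 rad. Neighbours within 15 mm and 0.2 rad of upright; tape and carton within 20 mm. All still (all of step 2 and horizontal distance between pin_tip and bore_floor below 0.005 m and z of pin_tip in the frame of bore_floor below 0.003 m and angle between pin_tip's own z axis and vertical below 0.15 rad and linear speed of each of weight, pin below 0.03 m/s and contact force between the fingers and pin below 0.1 N and distance of each of grey_seat, blue_seat, green_seat, white_seat from where it was at the start of the episode below 0.015 m and angle between each of grey_seat, blue_seat, green_seat, white_seat's own z axis and vertical below 0.2 rad and distance of each of tape_mid, carton_mid from where it was at the start of the episode below 0.02 m); the robot touches nothing.
It fails at once if a hanging neighbour is knocked off or pushed more than 15 mm (distance of any of grey_seat, blue_seat, green_seat, white_seat from where it was at the start of the episode above 0.015 m).
It fails at once if the tape roll or the carton is moved more than 20 mm (distance of any of tape_mid, carton_mid from where it was at the start of the episode above 0.02 m).
It fails at once if the check weight is dropped (moving faster than 0.45 m/s with no finger on it) (contact force between the fingers and weight below 0.01 N and linear speed of weight above 0.45 m/s).
It also fails if it takes over 67 s, if anything falls off the work surface, if the arm or the gripper's body presses on something with over 40 N, if the wrist force passes 120 N, or if a joint passes its speed limit or range.

## Working session

There is one attempt and no reset: what is moved stays moved. The work goes in short steps, Python scripts to look and compute and a tool call to move; the robot and the scene stay as the last step left them, time stands still between calls to the robot, and variables do not carry over. Pictures are saved under pics/ and viewed, and the job is handed in when it is done.

Besides the shell and the picture viewer there is one more tool, called after "Emit:" by a JSON object that holds its "op" and its "data", one argument or row to a line. step_arm: Moves the arm, as the interface text tells. Its arguments: {"type":"object","properties":{"moves":{"type":"array","items":{"type":"array","items":{"type":"number"}}},"newtons":{"type":"number"}},"required":["moves"]}

```bash
ls; mkdir -p pics
python3 - <<'E'
from station import ctrl
import cv2,pickle
o=ctrl.get_obs();print(o)
for n in("scene","top","wrist"):
    p=ctrl.get_image(n);cv2.imwrite(f"pics/{n}0.png",p["color"][:,:,::-1]);pickle.dump(p,open(f"pics/{n}0.pkl","wb"))
    print(n,{k:v for k,v in p.items() if k!="color"})
    for q in ["weight_grip","weight_seat","rest","free_place","rack","grey_seat","blue_seat","green_seat","white_seat","pin_head","stand","scale","bore_mouth","tape_mid","carton_mid"]:
        r=ctrl.spot_in(p,q)
        print(q,[( [int(v) for v in d["bbox"]],round(d["p"],2)) for d in r[:3]])
E
```

```text
pics
{'t': 0.0, 'q': array([-1.23600220e+00,  5.33434124e-02,  1.61431172e+00, -3.61522228e-05,
        1.47601030e+00, -1.18997607e-01]), 'dq': array([ 5.57263415e-04,  3.67694918e-04, -2.79781923e-04,  8.68590029e-06,
       -2.09191966e-04, -2.33558252e-05]), 'effort': array([ 1.01188627e-03, -3.93680227e+01, -3.70177031e+01, -9.69755843e-05,
        7.00879682e-03, -1.17022518e-05]), 'tool_pos': array([ 0.27376801, -0.56114454,  0.23006078]), 'tool_rot': array([-3.05906629e+00, -7.06256549e-01,  4.06558422e-04]), 'contact_force': array([ 0.05017457, -0.16846221, -0.10021679]), 'wrist_torque': array([ 0.05777737,  0.05747176, -0.01261792]), 'opening': 0.08568580973210133}
scene {'camera_matrix': array([[507.20832903,   0.        , 280.31807782],
       [  0.        , 507.20832903, 201.69568726],
       [  0.        ,   0.        ,   1.        ]]), 'R': array([[-0.01525101,  0.99983083,  0.0102823 ],
       [ 0.77282895,  0.0183121 , -0.63435013],
       [-0.6344311 , -0.00172802, -0.77297748]]), 't': array([ 0.024845  , -0.3863168 ,  1.61173167]), 'shot': 1}
weight_grip [([217, 28
[... 2084 characters left out ...]
([[352.20490992,   0.        , 275.06961715],
       [  0.        , 352.20490992, 213.60354331],
       [  0.        ,   0.        ,   1.        ]]), 'T_tool_cam': array([[ 2.13047619e-03, -9.58078272e-01, -2.86498665e-01,
         7.27683996e-02],
       [ 9.99997702e-01,  2.10998562e-03,  3.80245813e-04,
        -5.30145583e-04],
       [ 2.40202812e-04, -2.86498817e-01,  9.58080566e-01,
        -1.43595915e-01],
       [ 0.00000000e+00,  0.00000000e+00,  0.00000000e+00,
         1.00000000e+00]]), 'shot': 3}
weight_grip []
weight_seat []
rest []
free_place []
rack []
grey_seat []
blue_seat []
green_seat []
white_seat []
pin_head []
stand []
scale []
bore_mouth []
tape_mid []
carton_mid []
```

Run:
```python
import cv2
a=cv2.imread("pics/scene0.png");cv2.imwrite("pics/s0c.png",cv2.resize(a[110:350,130:450],None,fx=2.5,fy=2.5,interpolation=cv2.INTER_CUBIC))
a=cv2.imread("pics/top0.png");cv2.imwrite("pics/t0c.png",cv2.resize(a[85:330,115:415],None,fx=2.6,fy=2.4,interpolation=cv2.INTER_CUBIC))
```

```text
(no output)
```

View pics/s0c.png

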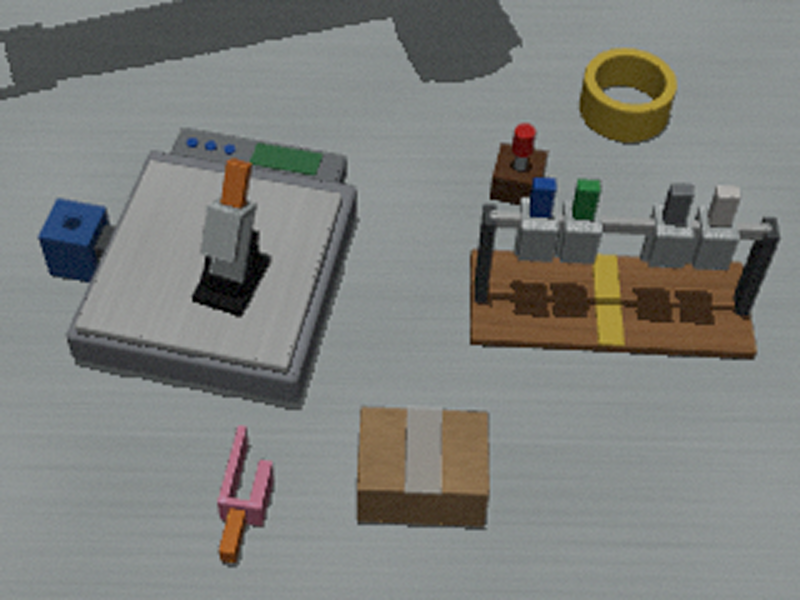

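View pics/t0c.png

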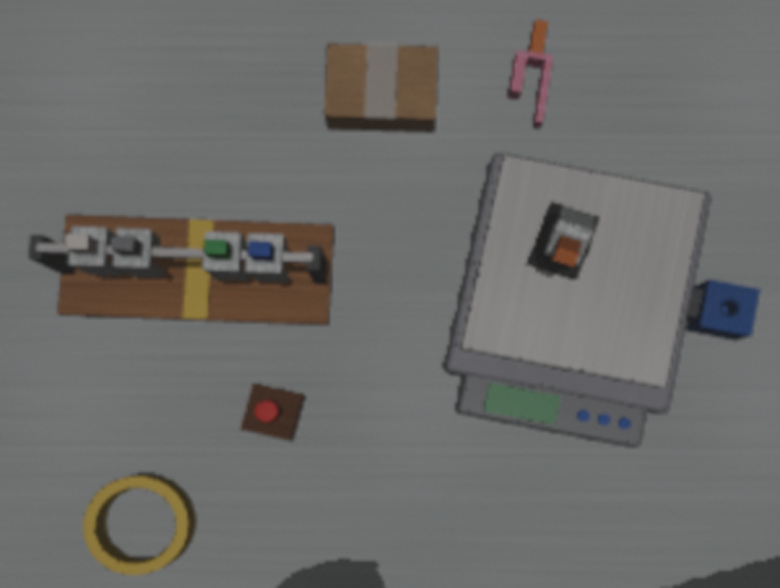

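View pics/scene0.png

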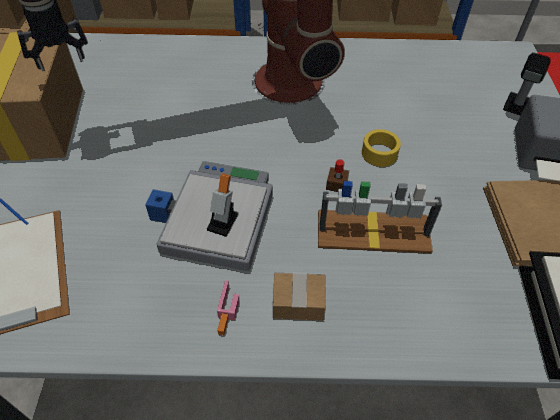

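```bash
cat > h.py <<'E'
import numpy as np,pickle,cv2
from scipy.spatial.transform import Rotation as Ro
def ray(p,uv,obs=None):
    K=p["camera_matrix"];d=np.linalg.solve(K,[uv[0],uv[1],1.])
    if "R" in p: R,t=p["R"],p["t"]; return -R.T@t,R.T@d
    T=p["T_tool_cam"];Rt=Ro.from_rotvec(obs["tool_rot"]).as_matrix()
    return Rt@T[:3,3]+obs["tool_pos"],Rt@T[:3,:3]@d
def atz(p,uv,z,obs=None):
    c,d=ray(p,uv,obs);return c+d*(z-c[2])/d[2]
def tri(rs):
    A=np.zeros((3,3));b=np.zeros(3)
    for c,d in rs:
        d=d/np.linalg.norm(d);M=np.eye(3)-np.outer(d,d);A+=M;b+=M@c
    x=np.linalg.solve(A,b);return x,[np.linalg.norm(np.cross(x-c,d/np.linalg.norm(d))) for c,d in rs]
def proj(p,X,obs=None):
    K=p["camera_matrix"]
    if "R" in p: c=p["R"]@X+p["t"]
    else:
        T=p["T_tool_cam"];Rt=Ro.from_rotvec(obs["tool_rot"]).as_matrix()
        c=T[:3,:3].T@(Rt.T@(X-obs["tool_pos"])-T[:3,3])
    u=K@c;return u[:2]/u[2]
E
python3 - <<'E'
from h import *
S=pickle.load(open("pics/scene0.pkl","rb"));T=pickle.load(open("pics/top0.pkl","rb"))
s=lambda x,y:(x/2.5+130,y/2.5+110)
t=lambda x,y:(x/2.6+115,y/2.4+85)
np.set_printoptions(precision=4,suppress=True)
print("grip",tri([ray(S,s(236,183)),ray(T,t(566,250))]))
print("bore S",atz(S,s(73,222),.06),"T",atz(T,t(729,308),.06))
print("stripe T",atz(T,t(199,295),.012),atz(T,t(201,228),.012))
print("rail ends T",atz(T,t(45,248),.13),atz(T,t(312,258),.13),"S",atz(S,s(490,208),.13),atz(S,s(768,226),.13))
for n,u,v in(("green",t(217,247),s(589,184)),("blue",t(261,250),s(545,184)),("grey",t(126,243),s(680,190)),("white",t(78,241),s(726,192))):
    print(n,tri([ray(T,u),ray(S,v)]),atz(T,u,.176))
print("pin",atz(T,t(266,411),.085),atz(S,s(524,128),.085))
print("platform",[atz(T,t(*c),.06) for c in((505,158),(707,195),(665,388),(464,350))])
E
```

```text
grip (array([ 0.5853, -0.1404,  0.164 ]), [np.float64(6.298219150198482e-05), np.float64(6.298219150199104e-05)])
bore S [ 0.5474 -0.3082  0.06  ] T [ 0.5417 -0.3093  0.06  ]
stripe T [0.5579 0.2063 0.012 ] [0.6312 0.2062 0.012 ]
rail ends T [0.5898 0.3277 0.13  ] [0.5813 0.0858 0.13  ] S [0.5798 0.0856 0.13  ] [0.5949 0.3335 0.13  ]
green (array([0.5853, 0.1672, 0.1712]), [np.float64(0.001352889346656574), np.float64(0.0013528893466566354)]) [0.5844 0.1652 0.176 ]
blue (array([0.5832, 0.1292, 0.1677]), [np.float64(0.0014572112323270464), np.float64(0.001457211232327042)]) [0.5818 0.1268 0.176 ]
grey (array([0.5889, 0.2469, 0.1695]), [np.float64(0.0010316916198439), np.float64(0.0010316916198438123)]) [0.5878 0.2444 0.176 ]
white (array([0.5904, 0.2878, 0.1698]), [np.float64(5.734003727915172e-06), np.float64(5.734003727991502e-06)]) [0.5894 0.2862 0.176 ]
pin [0.4326 0.1293 0.085 ] [0.4354 0.1293 0.085 ]
platform [array([ 0.6995, -0.0953,  0.06  ]), array([ 0.661 , -0.2912,  0.06  ]), array([ 0.4585, -0.2462,  0.06  ]), array([ 0.4966, -0.0553,  0.06  ])]
```

Emit:
{"op": "step_arm", "data": {
  "moves": [
    [1,0.01,0.02,0.05,0],
    [1,0.033,0.045,0.01,5.8],
    [1,0.033,0.045,0.01,5.8],
    [1,0.033,0.045,0,5.8],
    [1,0.033,0.045,0,5.8],
    [1,0.033,0.045,0,5.8],
    [1,0.033,0.045,0,5.8],
    [1,0.033,0.045,0,5.8],
    [1,0.033,0.045,0,5.8],
    [1,0.033,0.045,0,5.8],
    [1,0,0,0,0],
    [1,0,0,0,0]
  ]
}}

```text
t: 3.9
tool_pos: [0.588, -0.1221, 0.3045]
tool_rot: [2.407, 2.012, 0.004]
contact_force: [0.8, 0.1, -0.6]
opening: 0.0853
```

```bash
cat > shot.py <<'E'
import sys
from station import ctrl
from h import *
def shot(tag,cams=("wrist",),q=()):
    for n in cams:
        o=ctrl.get_obs();p=ctrl.get_image(n);p["obs"]=o
        cv2.imwrite(f"pics/{n}{tag}.png",p["color"][:,:,::-1]);pickle.dump(p,open(f"pics/{n}{tag}.pkl","wb"))
        for k in q: print(n,k,[( [int(v) for v in d["bbox"]],round(d["p"],2)) for d in ctrl.spot_in(p,k)[:2]])
    print({k:np.round(o[k],4) for k in("t","tool_pos","tool_rot","contact_force","opening")})
if __name__=="__main__": shot(sys.argv[1],sys.argv[2].split(","),sys.argv[3:])
E
python3 shot.py 1 wrist weight_grip rest
```

```text
wrist weight_grip [([258, 187, 333, 240], 0.81), ([403, 124, 508, 161], 0.76)]
wrist rest [([268, 172, 340, 210], 0.74)]
{'t': np.float64(3.9), 'tool_pos': array([ 0.588 , -0.1221,  0.3045]), 'tool_rot': array([2.4068, 2.0125, 0.0037]), 'contact_force': array([ 0.8333,  0.1167, -0.6168]), 'opening': np.float64(0.0853)}
```

View pics/wrist1.png

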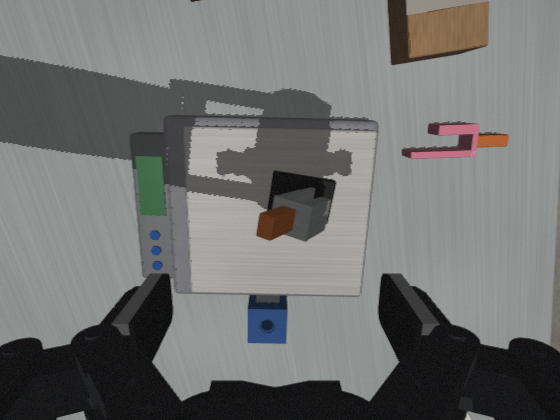

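Run:
```python
import cv2
a=cv2.imread("pics/wrist1.png");a=cv2.convertScaleAbs(a[150:260,220:360],alpha=1.8,beta=20);cv2.imwrite("pics/w1c.png",cv2.resize(a,None,fx=5.4,fy=5.4,interpolation=cv2.INTER_CUBIC))
```

```text
(no output)
```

View pics/w1c.png

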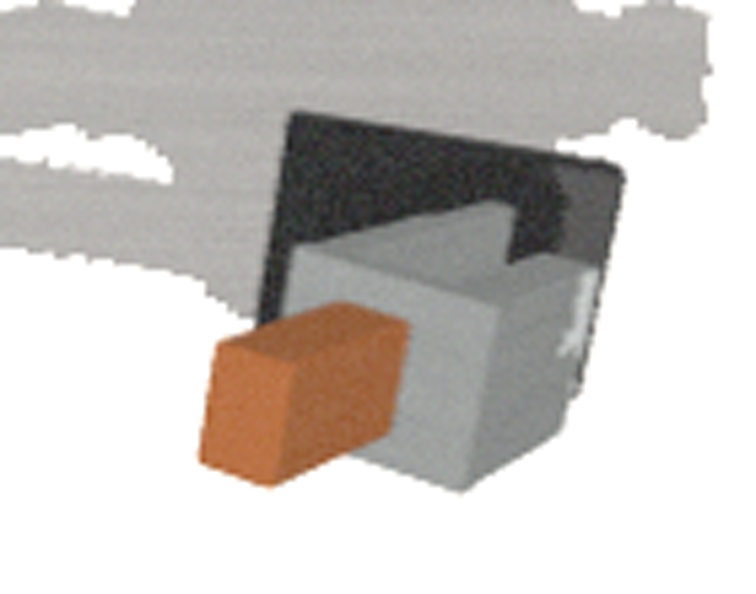

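```bash
cat > fitw.py <<'E'
from h import *
from scipy.optimize import least_squares
def fit(p,pts,tilt_free=True,x0=None):
    O=np.array([q[0] for q in pts])/1000.;U=np.array([q[1] for q in pts],float)
    def R(v): return Ro.from_euler("ZYX",[v[3],v[4],v[5]]).as_matrix()
    def f(v): return np.ravel([proj(p,R(v)@o+v[:3],p["obs"])-u for o,u in zip(O,U)])
    r=least_squares(f,x0)
    print("pos",r.x[:3].round(4),"yaw,tilt,roll deg",np.degrees(r.x[3:]).round(2),"rms px",np.sqrt(np.mean(r.fun**2)).round(2))
    return r.x
E
python3 - <<'E'
from fitw import *
p=pickle.load(open("pics/wrist1.pkl","rb"))
c=lambda x,y:(x/5.4+220,y/5.4+150)
pts=[((-7,10,18),c(218,345)),((7,10,18),c(295,362)),((7,-10,18),c(270,487)),((-7,-10,18),c(200,460)),((7,10,-22),c(408,320)),((7,-10,-22),c(388,435)),((-7,10,-22),c(343,302)),((-17,16,-22),c(298,247)),((20.6,16,-22),c(497,305)),((20.6,-16,-22),c(463,490))]
fit(p,pts,x0=[.585,-.14,.165,-.2,-.52,0])
E
```

```text
pos [ 0.5856 -0.1434  0.1584] yaw,tilt,roll deg [-18.81 -30.41  -0.14] rms px 0.6
```

Run:
```python
from fitw import *
p=pickle.load(open("pics/wrist1.pkl","rb"))
S=pickle.load(open("pics/scene0.pkl","rb"));T=pickle.load(open("pics/top0.pkl","rb"))
c=lambda x,y:(x/5.4+220,y/5.4+150)
pts=[((-7,10,18),c(218,345)),((7,10,18),c(295,362)),((7,-10,18),c(270,487)),((-7,-10,18),c(200,460)),((7,10,-22),c(408,320)),((7,-10,-22),c(388,435)),((-7,10,-22),c(343,302)),((-17,16,-22),c(298,247)),((20.6,16,-22),c(497,305)),((20.6,-16,-22),c(463,490))]
for z in (.160,.165,.169):
    def f(v): return np.ravel([proj(p,Ro.from_euler("ZY",[v[2],-np.pi/6]).as_matrix()@(np.array(o)/1000)+[v[0],v[1],z],p["obs"])-u for o,u in pts])
    r=least_squares(f,[.585,-.14,-.2]);X=np.r_[r.x[:2],z]
    print(z,r.x[:2],np.degrees(r.x[2]),np.sqrt(np.mean(r.fun**2)), proj(S,X),proj(T,X))
    R=Ro.from_euler("ZY",[r.x[2],-np.pi/6]).as_matrix()
    print([ (proj(S,X+R@np.array(o)/1000)-[130,110])*2.5 for o in((-7,10,18),(7,10,18),(7,-10,18),(7,0,-22))],[ (proj(T,X+R@np.array(o)/1000)-[115,85])*[2.6,2.4] for o in((-7,10,18),(7,10,18),(7,-10,18),(7,0,-22))])
```

```text
0.16 [ 0.58564735 -0.14289585] -19.095355693348793 0.6058831141468449 [223.40297207 184.51653235] [333.59634089 189.28253207]
[array([249.88813694, 168.13183237]), array([243.75695323, 172.42585871]), array([222.7033958 , 166.44591875]), array([226.95010449, 211.55442419])] [array([553.8159466 , 259.65988182]), array([559.19436939, 246.55730451]), array([581.01093713, 253.54419199]), array([572.14461528, 236.40492282])]
0.165 [ 0.58580785 -0.14129497] -19.230914274212246 0.6900109563552026 [223.95182273 183.07945649] [333.17696625 188.87112661]
[array([251.34835496, 164.49573934]), array([245.18132331, 168.75475144]), array([224.06877098, 162.72940788]), array([228.25463737, 208.045232  ])] [array([552.61716451, 258.66652845]), array([558.0452046 , 245.51029019]), array([579.94172733, 252.57493816]), array([571.13034183, 235.38615254])]
0.169 [ 0.58593669 -0.14001404] -19.34317898970162 0.829901939843828 [224.3938237  181.92254552] [332.83868099 188.53918379]
[array([252.52502333, 161.56923269]), array([246.32837174, 165.79959306]), array([225.16894744, 159.73685634]), array([229.30403617, 205.21985144])] [array([551.6493333 , 257.86390193]), array([557.11821133, 244.66468433]), array([579.07861799, 251.79333205]), array([570.31345223, 234.56473576])]
```

Emit:
{"op": "step_arm", "data": {
  "moves": [
    [1,-0.004,-0.018,-0.03,-8.9],
    [1,0,0,-0.03,0],
    [1,0,0,-0.02,0],
    [1,0,0,0,0]
  ]
}}

```text
t: 4.55
tool_pos: [0.582, -0.1458, 0.2241]
tool_rot: [2.566, 1.8, 0.006]
contact_force: [-1.1, -0.2, -0.5]
opening: 0.0856
```

```bash
python3 shot.py 2 wrist
python3 - <<'E'
import cv2
a=cv2.imread("pics/wrist2.png");a=cv2.convertScaleAbs(a,alpha=1.6,beta=20);cv2.imwrite("pics/w2c.png",cv2.resize(a[120:420,80:480],None,fx=2,fy=2,interpolation=cv2.INTER_CUBIC))
E
```

```text
{'t': np.float64(4.55), 'tool_pos': array([ 0.582 , -0.1458,  0.2241]), 'tool_rot': array([2.5657, 1.7997, 0.0058]), 'contact_force': array([-1.1277, -0.1975, -0.508 ]), 'opening': np.float64(0.0856)}
```

View pics/w2c.png

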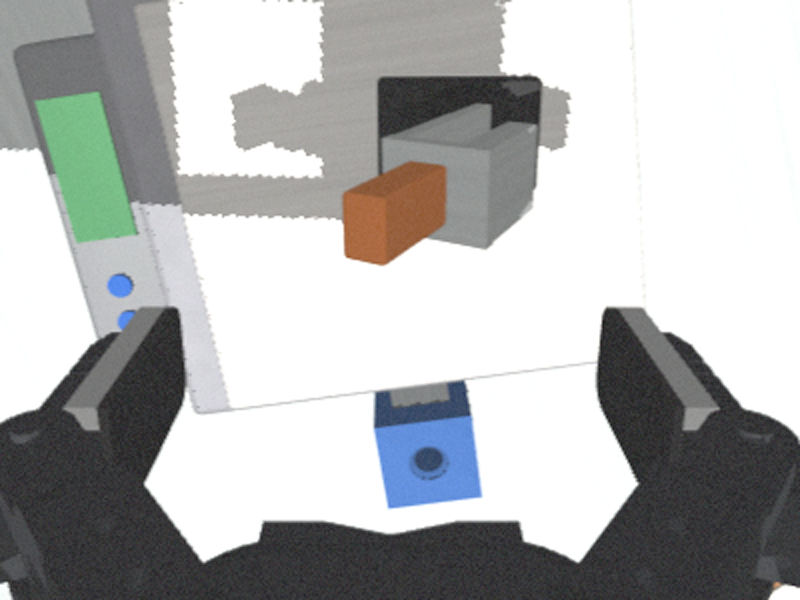

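Run:
```python
from fitw import *
p=pickle.load(open("pics/wrist2.pkl","rb"))
c=lambda x,y:(x/2+80,y/2+120)
pts=[((-7,10,18),c(345,193)),((7,10,18),c(383,205)),((7,-10,18),c(385,264)),((-7,-10,18),c(346,255)),((7,10,-22),c(445,172)),((7,-10,-22),c(444,227)),((-7,10,-22),c(410,162)),((-17,16,-22),c(383,138)),((20.6,16,-22),c(490,152)),((20.6,-16,-22),c(485,247))]
fit(p,pts,x0=[.585,-.14,.165,-.2,-.52,0])
for z in (.164,.169):
    def f(v): return np.ravel([proj(p,Ro.from_euler("ZY",[v[2],-np.pi/6]).as_matrix()@(np.array(o)/1000)+[v[0],v[1],z],p["obs"])-u for o,u in pts])
    r=least_squares(f,[.585,-.14,-.2]);X=np.r_[r.x[:2],z]
    print(z,r.x[:2],np.degrees(r.x[2]),np.sqrt(np.mean(r.fun**2)))
```

```text
pos [ 0.5847 -0.1437  0.1597] yaw,tilt,roll deg [-20.45 -30.8    1.3 ] rms px 1.16
0.164 [ 0.58503304 -0.14233016] -19.846092525842273 1.243952990633577
0.169 [ 0.58542034 -0.14073141] -20.043095169675386 1.4848242002618453
```

Emit:
{"op": "step_arm", "data": {
  "moves": [
    [1,0.002,0.005,-0.03,0],
    [1,0,0,-0.025,0],
    [1,0,0,-0.004,0],
    [1,0,0,0,0]
  ]
}}

```text
t: 5.1
tool_pos: [0.5886, -0.1426, 0.1735]
tool_rot: [2.556, 1.792, 0.019]
contact_force: [0.0, 0.2, 0.2]
opening: 0.0852
```

Emit:
{"op": "step_arm", "data": {
  "moves": [
    [1,-0.005,0.001,-0.01,0],
    [1,0,0,0,0]
  ]
}}

```text
t: 5.35
tool_pos: [0.5845, -0.142, 0.1656]
tool_rot: [2.553, 1.791, 0.022]
contact_force: [0.0, 0.1, 0.1]
opening: 0.0856
```

Emit:
{"op": "step_arm", "data": {
  "moves": [
    [1,0,0,-0.003,0],
    [0.5,0,0,0,0],
    [0.5,0,0,0,0],
    [0.5,0,0,0,0]
  ],
  "newtons": 25
}}

```text
t: 5.85
tool_pos: [0.5851, -0.1422, 0.1636]
tool_rot: [2.552, 1.79, 0.024]
contact_force: [0.3, -0.6, 0.9]
opening: 0.0428
```

```bash
python3 shot.py 3 wrist
python3 - <<'E'
import cv2
a=cv2.imread("pics/wrist3.png");a=cv2.convertScaleAbs(a,alpha=1.6,beta=20);cv2.imwrite("pics/w3c.png",cv2.resize(a[120:420,80:480],None,fx=2,fy=2,interpolation=cv2.INTER_CUBIC))
E
```

```text
{'t': np.float64(5.85), 'tool_pos': array([ 0.5851, -0.1422,  0.1636]), 'tool_rot': array([2.5516, 1.7898, 0.0238]), 'contact_force': array([ 0.3032, -0.6314,  0.8567]), 'opening': np.float64(0.0428)}
```

View pics/w3c.png

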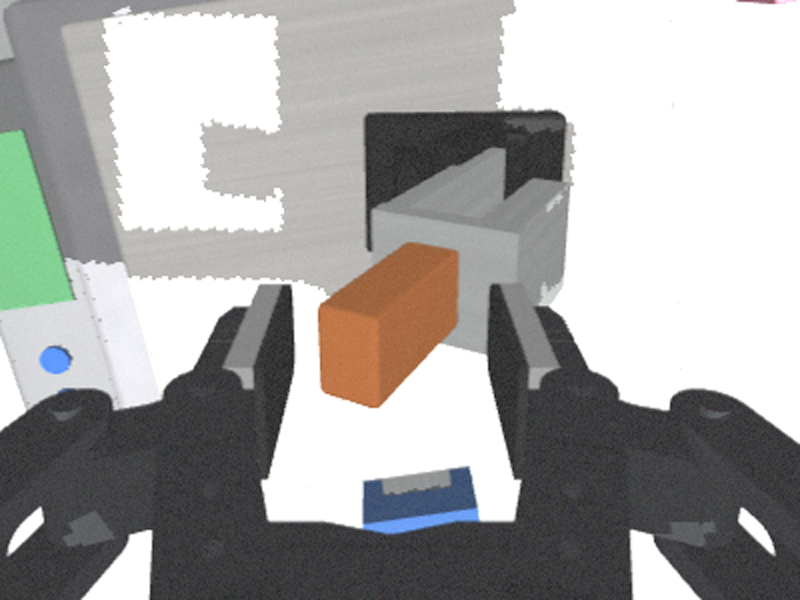

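Run:
```python
from fitw import *
p=pickle.load(open("pics/wrist3.pkl","rb"));o=p["obs"]
R=Ro.from_rotvec(o["tool_rot"]).as_matrix()
for q in((0,0,0),(0,.0214,0),(0,-.0214,0),(.011,.0214,0),(-.011,.0214,0),(.011,.0214,-.038)): print(q,(proj(p,o["tool_pos"]+R@np.array(q),o)-[80,120])*2)
c=lambda x,y:(x/2+80,y/2+120)
pts=[((-7,10,18),c(320,306)),((7,10,18),c(380,320)),((7,-10,18),c(376,408)),((-7,-10,18),c(322,393)),((7,10,-22),c(458,251)),((7,-10,-22),c(457,320)),((-7,10,-22),c(410,242)),((-17,16,-22),c(373,210)),((20.6,16,-22),c(518,233))]
fit(p,pts,x0=[.585,-.14,.165,-.2,-.52,0])
```

```text
(0, 0, 0) [391.63973731 316.08368265]
(0, 0.0214, 0) [486.70924233 316.27339329]
(0, -0.0214, 0) [296.55841047 315.89394841]
(0.011, 0.0214, 0) [488.77198141 271.11775091]
(-0.011, 0.0214, 0) [484.72684255 359.67031929]
(0.011, 0.0214, -0.038) [518.91459039 361.18570681]
pos [ 0.5849 -0.1423  0.1648] yaw,tilt,roll deg [-20.05 -30.02   1.3 ] rms px 1.01
```

Emit:
{"op": "step_arm", "data": {
  "moves": [
    [0.4,0,0,-0.003,0],
    [0.2,0,0,0,0],
    [0,0,0,0,0],
    [0,0,0,0,0]
  ],
  "newtons": 25
}}

```text
t: 6.4
tool_pos: [0.5887, -0.1436, 0.1629]
tool_rot: [2.544, 1.784, 0.034]
contact_force: [2.6, -0.9, 3.9]
opening: 0.0232
```

```bash
cat > cr.py <<'E'
import sys,cv2
a=cv2.imread(f"pics/{sys.argv[1]}.png");x0,y0,x1,y1=map(int,sys.argv[2:6]);f=min(800/(x1-x0),600/(y1-y0))
a=cv2.convertScaleAbs(a,alpha=1.6,beta=20);cv2.imwrite(f"pics/{sys.argv[1]}c.png",cv2.resize(a[y0:y1,x0:x1],None,fx=f,fy=f,interpolation=cv2.INTER_CUBIC));print(f)
E
python3 shot.py 4 wrist; python3 cr.py wrist4 80 120 480 420
```

```text
{'t': np.float64(6.4), 'tool_pos': array([ 0.5887, -0.1436,  0.1629]), 'tool_rot': array([2.544 , 1.7844, 0.034 ]), 'contact_force': array([ 2.5615, -0.9177,  3.8725]), 'opening': np.float64(0.0232)}
2.0
```

View pics/wrist4c.png

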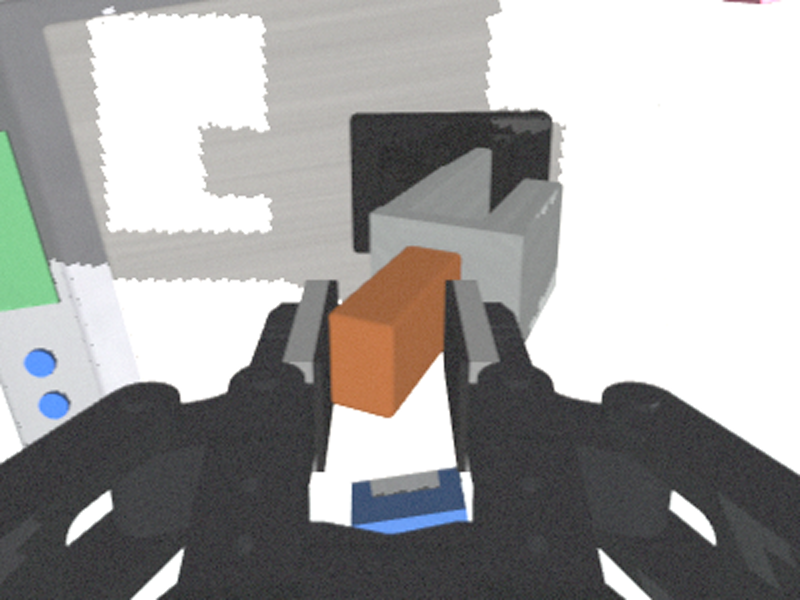

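Emit:
{"op": "step_arm", "data": {
  "moves": [
    [0,0.005,-0.0017,0.003,0],
    [0,0.005,-0.0017,0.0027,0],
    [0,0.005,-0.0017,0.0025,0],
    [0,0,0,0,0]
  ]
}}

```text
t: 6.95
tool_pos: [0.605, -0.1491, 0.1711]
tool_rot: [2.544, 1.784, 0.034]
contact_force: [4.3, -0.7, 0.5]
opening: 0.0175
```

```bash
python3 shot.py 5 wrist; python3 cr.py wrist5 80 120 480 420
```

```text
{'t': np.float64(6.95), 'tool_pos': array([ 0.605 , -0.1491,  0.1711]), 'tool_rot': array([2.5441, 1.7842, 0.0341]), 'contact_force': array([ 4.331 , -0.7382,  0.548 ]), 'opening': np.float64(0.0175)}
2.0
```

View pics/wrist5c.png

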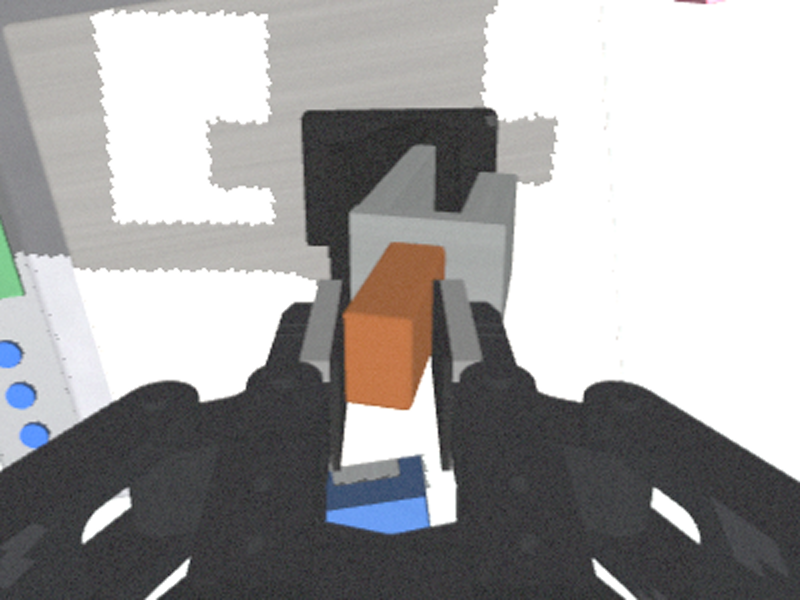

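Emit:
{"op": "step_arm", "data": {
  "moves": [
    [0,0.0055,-0.002,0.0018,0],
    [0,0.0055,-0.002,0.0015,0],
    [0,0.0055,-0.002,0.0012,0],
    [0,0.0055,-0.002,0.001,0],
    [0,0,0,0,0]
  ]
}}

```text
t: 7.62
tool_pos: [0.6262, -0.1568, 0.1747]
tool_rot: [2.549, 1.788, 0.028]
contact_force: [2.9, -1.4, -0.8]
opening: 0.0135
```

```bash
python3 shot.py 6 wrist; python3 cr.py wrist6 80 120 480 420
```

```text
{'t': np.float64(7.625), 'tool_pos': array([ 0.6262, -0.1568,  0.1747]), 'tool_rot': array([2.5491, 1.7877, 0.0275]), 'contact_force': array([ 2.8901, -1.4381, -0.8111]), 'opening': np.float64(0.0135)}
2.0
```

View pics/wrist6c.png

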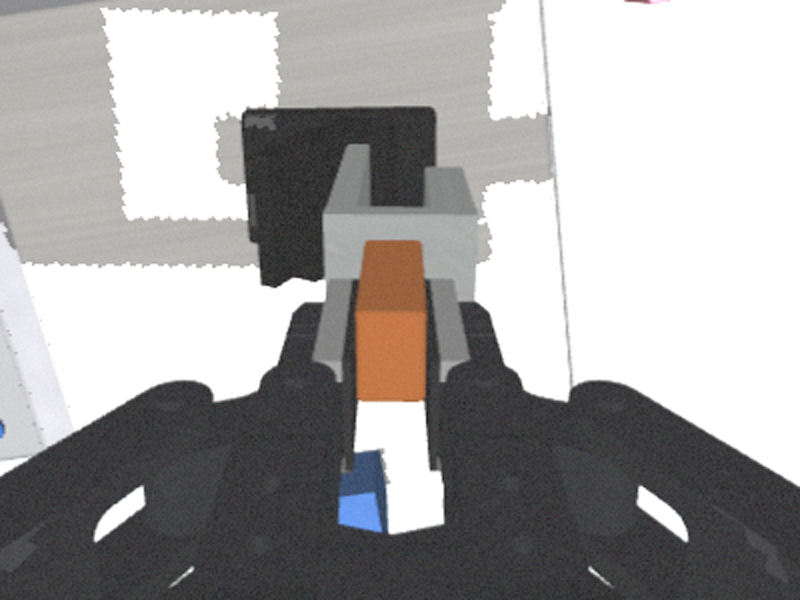

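Emit:
{"op": "step_arm", "data": {
  "moves": [
    [0,0,0,0.01,0],
    [0,0,0,0.02,0],
    [0,0,0,0.03,0],
    [0,0,0,0.04,0],
    [0,0,0,0.03,0],
    [0,0,0,0,0]
  ],
  "newtons": 40
}}

```text
t: 8.43
tool_pos: [0.6216, -0.155, 0.312]
tool_rot: [2.554, 1.792, 0.02]
contact_force: [-0.4, -0.6, -2.6]
opening: 0.0132
```

```bash
python3 shot.py 7 wrist,scene; python3 cr.py wrist7 80 120 480 420;  python3 cr.py scene7 150 90 350 240
```

```text
{'t': np.float64(8.475), 'tool_pos': array([ 0.621 , -0.1548,  0.3099]), 'tool_rot': array([2.5561, 1.7932, 0.0176]), 'contact_force': array([ 0.4635, -0.7081, -2.6622]), 'opening': np.float64(0.0127)}
2.0
4.0
```

View pics/wrist7c.png

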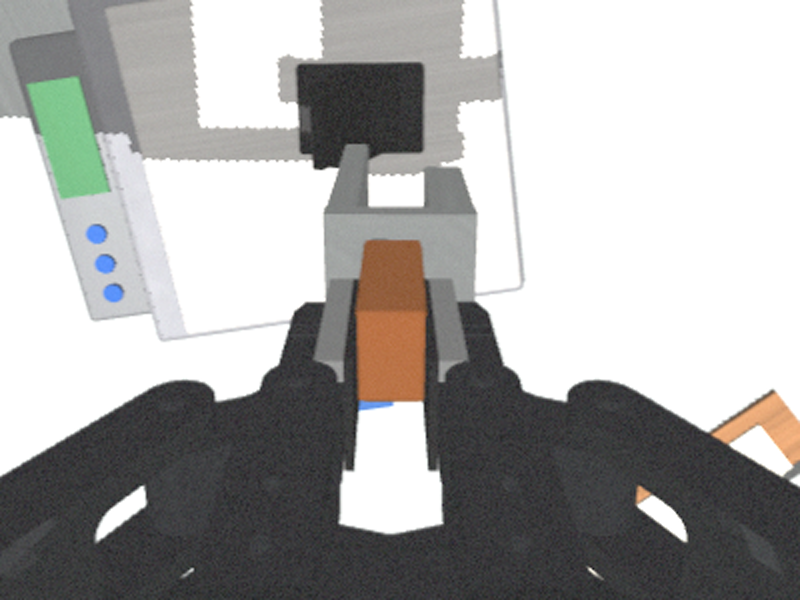

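View pics/scene7c.png

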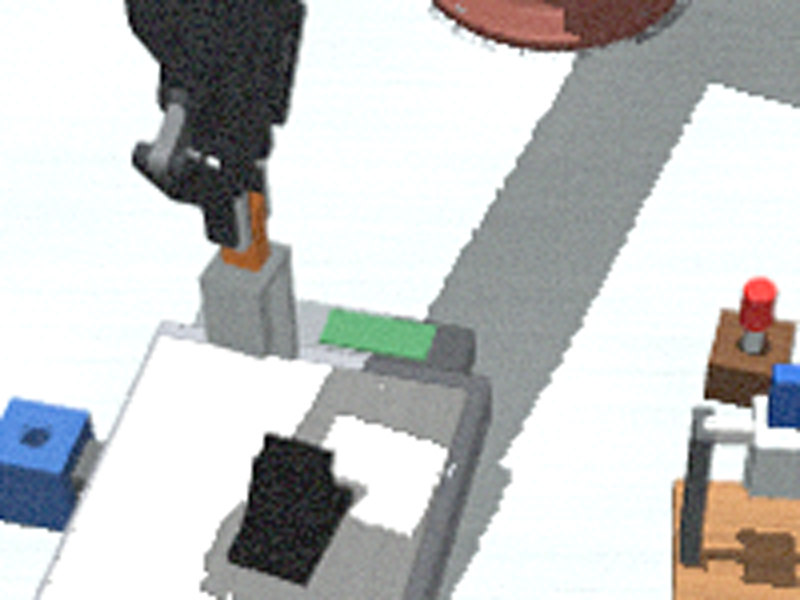

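Run:
```python
from fitw import *
p=pickle.load(open("pics/wrist7.pkl","rb"));o=p["obs"]
c=lambda x,y:(x/2+80,y/2+120)
pts=[((-7,10,18),c(357,310)),((7,10,18),c(425,310)),((7,-10,18),c(424,400)),((-7,-10,18),c(358,401)),((7,10,-22),c(420,242)),((-7,10,-22),c(365,242)),((-17,16,-22),c(325,213)),((20.6,16,-22),c(475,213)),((-17,16,-98),c(345,146)),((-9,16,-98),c(368,146)),((9,16,-68),c(425,168)),((20.6,16,-68),c(462,170))]
v=fit(p,pts,x0=[.621,-.155,.312,-.34,0,0])
R=Ro.from_rotvec(o["tool_rot"]).as_matrix()
print("grip in tool",R.T@(v[:3]-o["tool_pos"])); Rw=Ro.from_euler("ZYX",v[3:]).as_matrix()
print("tool y world ang",np.degrees(np.arctan2(R[1,1],R[0,1])),"tool z",R[:,2],"w z",Rw[:,2]); 
seat=v[:3]-.028*Rw[:,2];print("seat",seat,"rel tcp",seat-o["tool_pos"],"in tool",R.T@(seat-o["tool_pos"]))
```

```text
pos [ 0.6218 -0.1546  0.3125] yaw,tilt,roll deg [-19.73  -2.15  -0.4 ] rms px 0.83
grip in tool [ 4.88650506e-04  5.41981695e-05 -4.91104720e-04]
tool y world ang -19.89778065206487 tool z [ 0.02321283 -0.01037021 -0.99967676] w z [-0.03291761  0.01914522  0.99927468]
seat [ 0.62276105 -0.15512771  0.28454831] rel tcp [ 1.12756948e-03 -8.99432748e-05 -2.74882750e-02] in tool [0.0003501  0.00039351 0.0275065 ]
```

Emit:
{"op": "step_arm", "data": {
  "moves": [
    [0,-0.004,0.03,0.01,0],
    [0,-0.005,0.045,0,3],
    [0,-0.006,0.045,0,4],
    [0,-0.006,0.045,0,4],
    [0,-0.006,0.04,0,4],
    [0,-0.005,0.03,0,2],
    [0,0,0.01,0,0],
    [0,0,0,0,0]
  ]
}}

```text
t: 9.52
tool_pos: [0.5784, 0.0972, 0.2962]
tool_rot: [-2.263, -2.167, 0.021]
contact_force: [0.3, -0.3, -2.7]
opening: 0.0133
```

```bash
python3 shot.py 8 wrist,top; python3 cr.py wrist8 0 0 560 420;python3 cr.py top8 115 120 315 270
```

```text
{'t': np.float64(9.575), 'tool_pos': array([0.5784, 0.0967, 0.2962]), 'tool_rot': array([-2.264 , -2.1659,  0.0216]), 'contact_force': array([-0.5358,  0.342 , -2.7736]), 'opening': np.float64(0.013)}
1.4285714285714286
4.0
```

View pics/wrist8c.png

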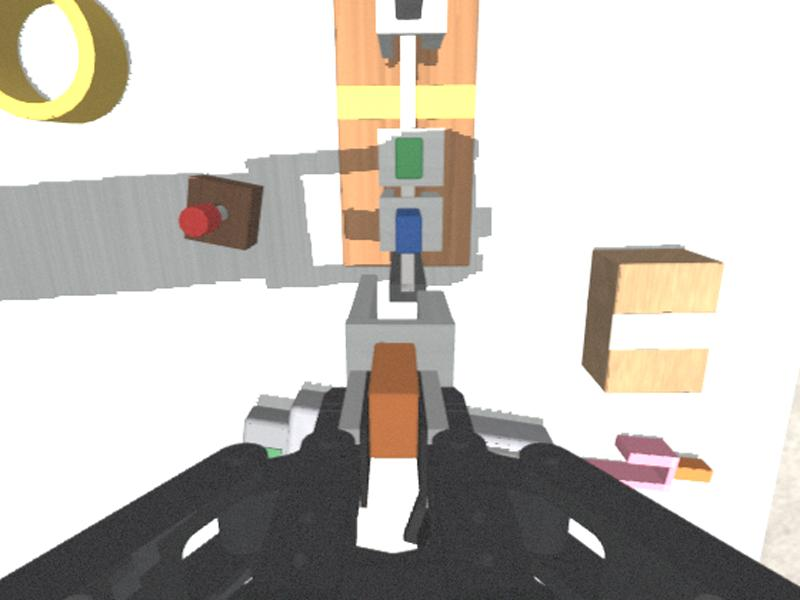

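View pics/top8c.png

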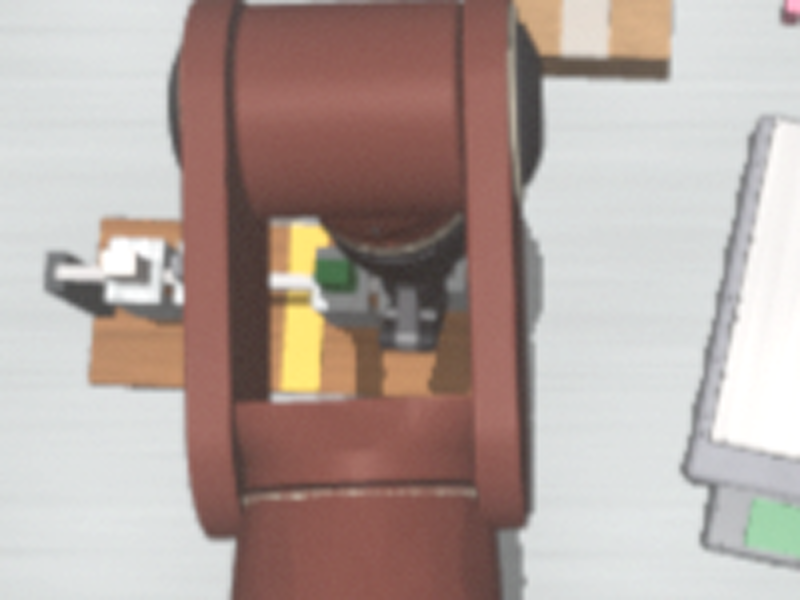

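```bash
python3 cr.py wrist8 220 0 380 110; cp pics/wrist8c.png pics/w8d.png
python3 - <<'E'
from fitw import *
p=pickle.load(open("pics/wrist8.pkl","rb"));o=p["obs"];s=560/800
np.set_printoptions(precision=4,suppress=True)
g=lambda x,y,z:atz(p,(x*s,y*s),z,o)
for n,a in dict(rail1=(408,45,.13),rail2=(409,120,.13),rail3=(408,190,.13),rail4=(407,270,.13),stripe_c=(406,102,.012),greenbr=(411,157,.136),green_hi=(411,129,.136),grey_lo=(412,34,.136),bluebr=(411,223,.136),pin=(200,216,.085),stand=(227,213,.035)).items(): print(n,g(*a))
R=Ro.from_rotvec(o["tool_rot"]).as_matrix();print(np.degrees(np.arctan2(R[1,1],R[0,1])),R[:,2])
E
```

```text
5.0
rail1 [0.5893 0.2279 0.13  ]
rail2 [0.5886 0.1887 0.13  ]
rail3 [0.5868 0.1492 0.13  ]
rail4 [0.5845 0.1001 0.13  ]
stripe_c [0.5887 0.209  0.012 ]
greenbr [0.589  0.1682 0.136 ]
green_hi [0.5895 0.1835 0.136 ]
grey_lo [0.5916 0.2321 0.136 ]
bluebr [0.5879 0.1302 0.136 ]
pin [0.4406 0.1341 0.085 ]
stand [0.4426 0.1304 0.035 ]
-2.498045183933415 [-0.0154 -0.0035 -0.9999]
```

View pics/w8d.png

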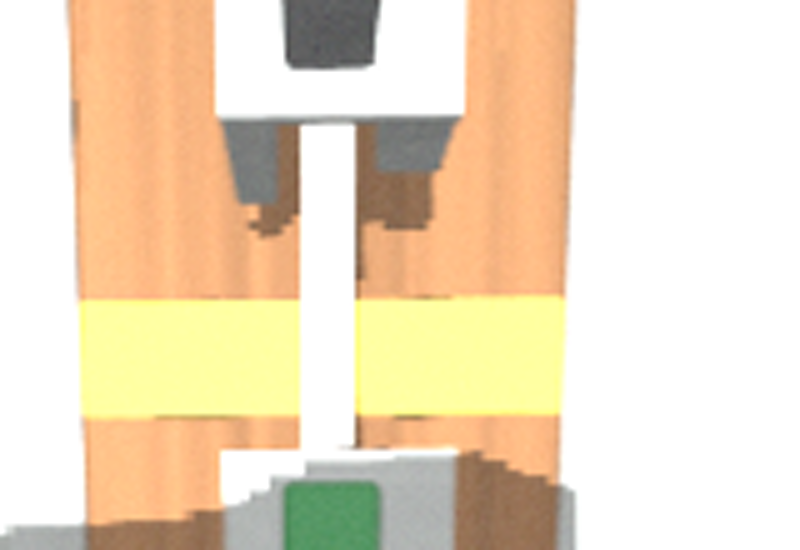

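Emit:
{"op": "step_arm", "data": {
  "moves": [
    [0,0.002,0.02,0.01,0],
    [0,0.003,0.04,0,0],
    [0,0.003,0.035,0,0],
    [0,0,0.01,0,0],
    [0,0,0,0,0],
    [0,0,0,0,0]
  ]
}}

```text
t: 10.38
tool_pos: [0.5892, 0.2025, 0.3104]
tool_rot: [-2.275, -2.159, 0.016]
contact_force: [0.5, -0.6, -2.2]
opening: 0.0127
```

Emit:
{"op": "step_arm", "data": {
  "moves": [
    [0,-0.001,0.005,-0.02,0],
    [0,0,0,-0.03,0],
    [0,0,0,-0.01,0],
    [0,0,0,0,0],
    [0,0,0,0,0]
  ]
}}

```text
t: 11.0
tool_pos: [0.5876, 0.2052, 0.2464]
tool_rot: [-2.279, -2.153, 0.018]
contact_force: [-0.5, -0.2, -2.9]
opening: 0.013
```

```bash
python3 shot.py 9 wrist,scene; python3 cr.py wrist9 80 120 480 420;python3 cr.py scene9 300 110 460 230
```

```text
{'t': np.float64(11.05), 'tool_pos': array([0.5877, 0.2052, 0.2466]), 'tool_rot': array([-2.2794, -2.1535,  0.0173]), 'contact_force': array([-0.2654, -0.2304, -3.4957]), 'opening': np.float64(0.0133)}
2.0
5.0
```

View pics/wrist9c.png

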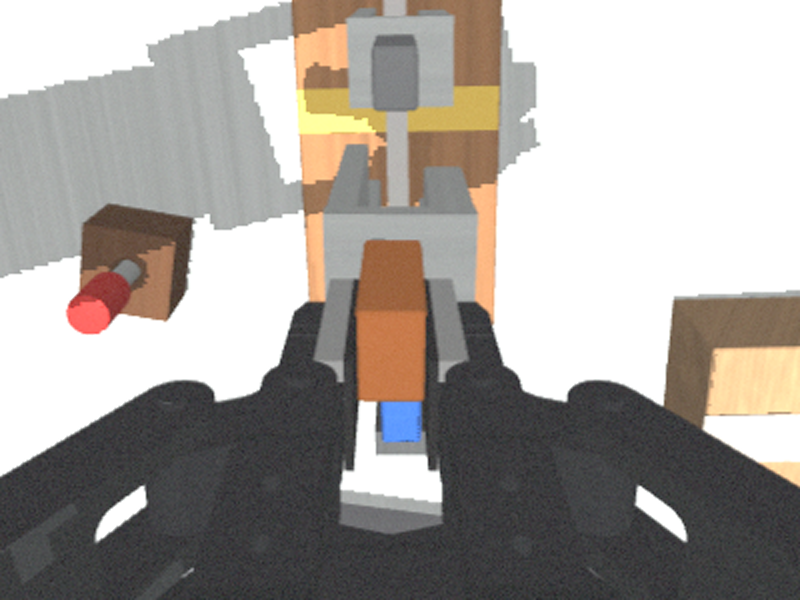

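View pics/scene9c.png

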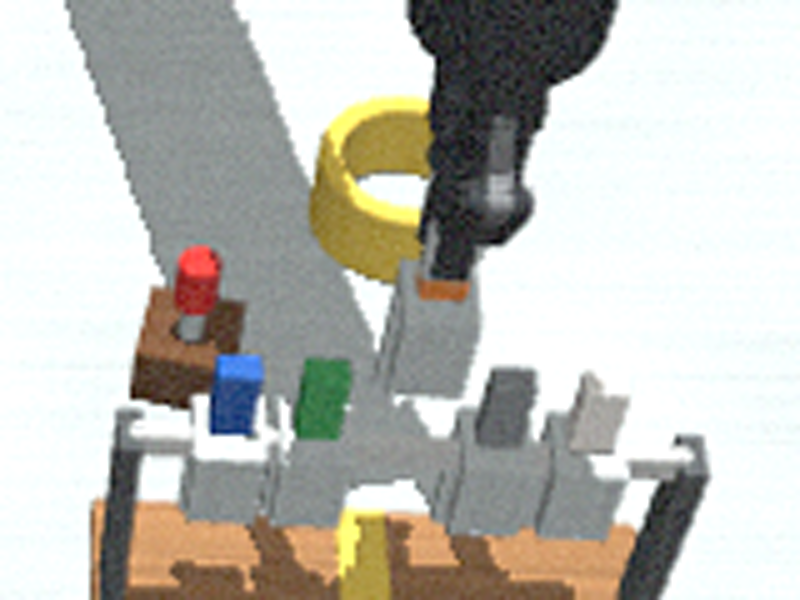

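Run:
```python
from fitw import *
np.set_printoptions(precision=4,suppress=True)
p=pickle.load(open("pics/wrist9.pkl","rb"));o=p["obs"]
c=lambda x,y:(x/2+80,y/2+120)
for n,x,y,z in(("railL",387,150,.13),("railR",410,150,.13),("railL2",387,200,.13),("railR2",410,200,.13),("greynear",400,108,.136),("greytop",396,40,.176),("pin",90,314,.09),("stand",137,258,.035)): print(n,atz(p,c(x,y),z,o))
pts=[((-7,10,18),c(357,310)),((7,10,18),c(425,310)),((7,-10,18),c(424,400)),((-7,-10,18),c(358,401)),((7,10,-22),c(420,242)),((-7,10,-22),c(365,242)),((-17,16,-22),c(325,213)),((20.6,16,-22),c(475,213)),((-17,16,-98),c(345,146)),((-9,16,-98),c(368,146)),((9,16,-68),c(425,168)),((20.6,16,-68),c(462,170))]
v=fit(p,pts,x0=[.588,.205,.246,-.04,0,0])
Rw=Ro.from_euler("ZYX",v[3:]).as_matrix();print("seat",v[:3]-.028*Rw[:,2],Rw[:,2])
```

```text
railL [0.5853 0.2152 0.13  ]
railR [0.594  0.2148 0.13  ]
railL2 [0.5842 0.1953 0.13  ]
railR2 [0.5931 0.1949 0.13  ]
greynear [0.5911 0.2321 0.136 ]
greytop [0.5912 0.26   0.176 ]
pin [0.4393 0.133  0.09  ]
stand [0.4429 0.1385 0.035 ]
pos [0.5878 0.2058 0.2469] yaw,tilt,roll deg [-3.09 -0.01 -0.52] rms px 0.83
seat [0.5878 0.2056 0.2189] [0.0003 0.0091 1.    ]
```

Emit:
{"op": "step_arm", "data": {
  "moves": [
    [0,0.001,0.002,-0.02,0],
    [0,0,0,-0.03,0],
    [0,0,0,-0.015,0],
    [0,0,0,0,0],
    [0,0,0,0,0]
  ]
}}

```text
t: 11.72
tool_pos: [0.5897, 0.208, 0.1804]
tool_rot: [-2.281, -2.155, 0.011]
contact_force: [0.4, 0.1, -2.5]
opening: 0.0131
```

Emit:
{"op": "step_arm", "data": {
  "moves": [
    [0,-0.0005,0,-0.01,0],
    [0,0,0,-0.006,0],
    [0,0,0,-0.003,0],
    [0,0,0,0,0]
  ]
}}

```text
t: 12.22
tool_pos: [0.5904, 0.2083, 0.1624]
tool_rot: [-2.282, -2.157, 0.006]
contact_force: [-0.9, 0.6, -2.8]
opening: 0.0136
```

```bash
python3 shot.py 10 wrist,scene; python3 cr.py wrist10 80 120 480 420;python3 cr.py scene10 300 110 460 230
```

```text
{'t': np.float64(12.275), 'tool_pos': array([0.5905, 0.2083, 0.1626]), 'tool_rot': array([-2.282 , -2.1567,  0.006 ]), 'contact_force': array([ 0.5944, -0.0315, -3.1986]), 'opening': np.float64(0.0125)}
2.0
5.0
```

View pics/wrist10c.png

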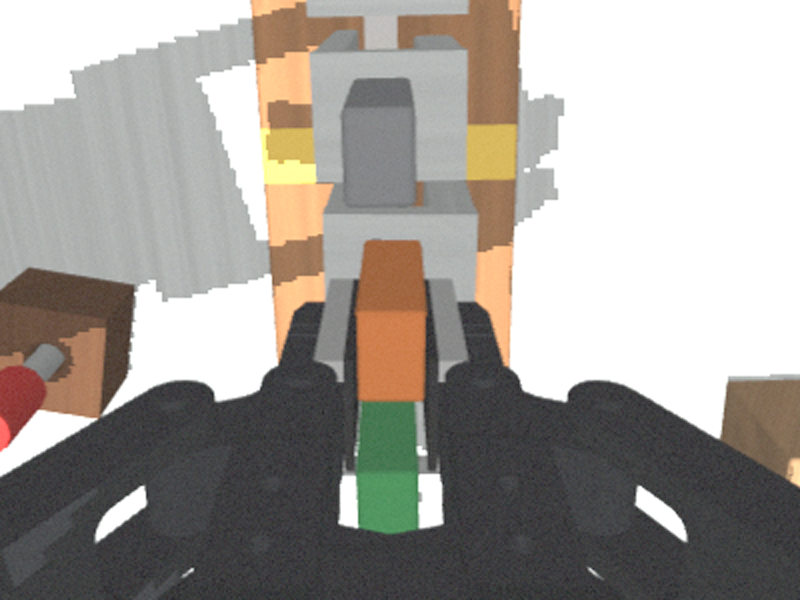

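View pics/scene10c.png

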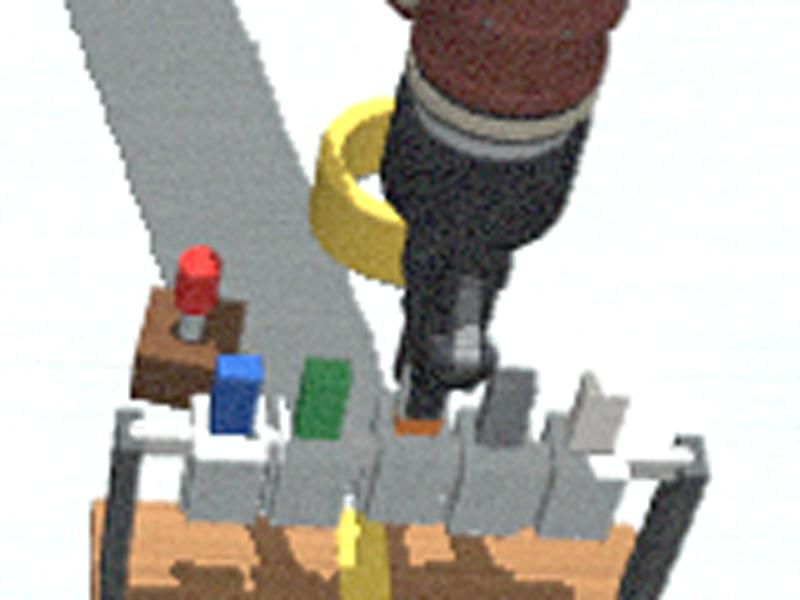

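```bash
python3 - <<'E'
from fitw import *
np.set_printoptions(precision=4,suppress=True)
p=pickle.load(open("pics/wrist10.pkl","rb"));o=p["obs"]
c=lambda x,y:(x/2+80,y/2+120)
for n,x,y,z in(("greyfar",390,50,.136),("greytopfarL",348,107,.176),("greytopnear",378,206,.176),("greytopfarR",412,107,.176),("own far",400,213,.1405),("greentopnear",388,530,.176),("greentopfar",388,472,.176)): print(n,atz(p,c(x,y),z,o))
E
python3 cr.py scene10 360 170 410 220
```

```text
greyfar [0.593  0.2648 0.136 ]
greytopfarL [0.585  0.2587 0.176 ]
greytopnear [0.5895 0.2391 0.176 ]
greytopfarR [0.5969 0.2581 0.176 ]
own far [0.5934 0.2253 0.1405]
greentopnear [0.5872 0.1622 0.176 ]
greentopfar [0.588  0.1777 0.176 ]
12.0
```

View pics/scene10c.png

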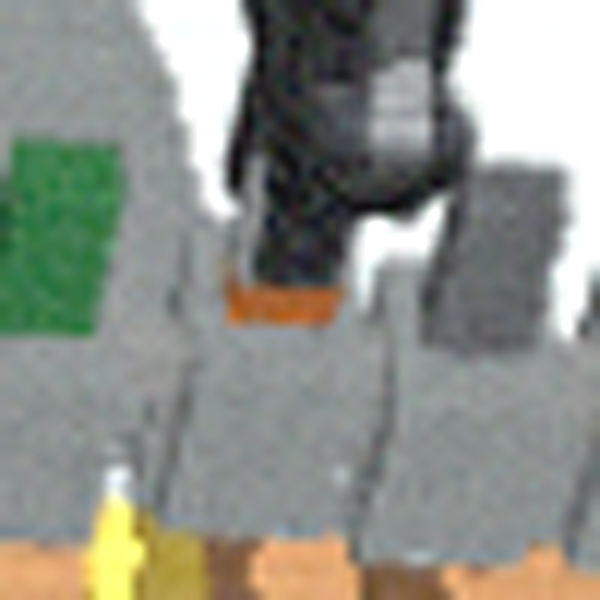

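Emit:
{"op": "step_arm", "data": {
  "moves": [
    [0,-0.0012,-0.0015,-0.003,0],
    [0,0,0,-0.002,0],
    [0,0,0,0,0]
  ]
}}

```text
t: 12.7
tool_pos: [0.5896, 0.2067, 0.158]
tool_rot: [-2.283, -2.157, 0.004]
contact_force: [-0.4, -0.0, -2.1]
opening: 0.0132
```

Emit:
{"op": "step_arm", "data": {
  "moves": [
    [0,-0.0003,0,-0.0015,0],
    [0,0,0,-0.001,0],
    [0,0,0,0,0]
  ]
}}

```text
t: 13.08
tool_pos: [0.5893, 0.2068, 0.1554]
tool_rot: [-2.282, -2.157, 0.004]
contact_force: [0.1, -0.1, -3.0]
opening: 0.0128
```

Emit:
{"op": "step_arm", "data": {
  "moves": [
    [0,0,0,-0.0015,0],
    [0,0,0,0,0]
  ]
}}

```text
t: 13.32
tool_pos: [0.5896, 0.2068, 0.1544]
tool_rot: [-2.283, -2.157, 0.003]
contact_force: [0.4, 0.6, -3.7]
opening: 0.013
```

Emit:
{"op": "step_arm", "data": {
  "moves": [
    [0,0,0,-0.0015,0],
    [0,0,0,0,0]
  ]
}}

```text
t: 13.58
tool_pos: [0.59, 0.2069, 0.1544]
tool_rot: [-2.283, -2.158, 0.002]
contact_force: [-0.5, -0.5, -3.5]
opening: 0.0127
```

Emit:
{"op": "step_arm", "data": {
  "moves": [
    [0,0,0,-0.003,0],
    [0,0,0,0,0]
  ]
}}

```text
t: 13.82
tool_pos: [0.5906, 0.207, 0.1546]
tool_rot: [2.283, 2.157, -0.0]
contact_force: [-0.1, -0.1, -2.7]
opening: 0.013
```

```bash
python3 shot.py 11 wrist,scene; python3 cr.py wrist11 80 120 480 420;python3 cr.py scene11 320 150 440 240
```

```text
{'t': np.float64(13.875), 'tool_pos': array([0.5906, 0.207 , 0.1545]), 'tool_rot': array([ 2.2825e+00,  2.1574e+00, -4.0000e-04]), 'contact_force': array([ 0.1167, -0.5583, -3.0839]), 'opening': np.float64(0.013)}
2.0
6.666666666666667
```

View pics/wrist11c.png

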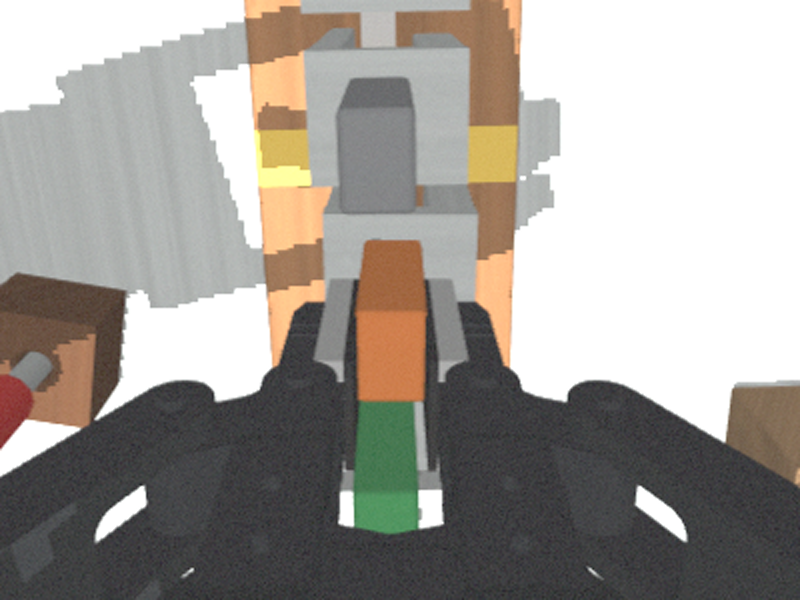

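View pics/scene11c.png

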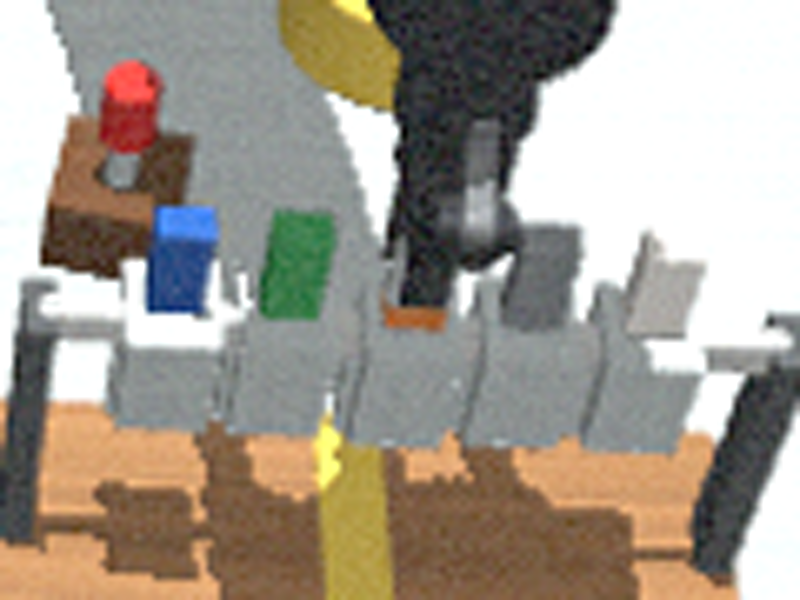

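Run:
```python
from station import ctrl
import numpy as np
o=ctrl.get_obs();print({k:np.round(v,4) for k,v in o.items()})
```

```text
{'t': np.float64(13.925), 'q': array([ 2.1860e-01,  1.1190e-01,  1.6814e+00, -9.0000e-04,  1.3483e+00,
        2.7520e-01]), 'dq': array([-0.0006,  0.0005, -0.0021,  0.0019,  0.0065, -0.0007]), 'effort': array([-3.90000e-02, -4.00577e+01, -3.52544e+01, -1.31000e-02,
       -1.25100e-01,  3.10000e-03]), 'tool_pos': array([0.5906, 0.207 , 0.1544]), 'tool_rot': array([ 2.2826e+00,  2.1574e+00, -6.0000e-04]), 'contact_force': array([-1.1303,  0.1763,  0.8957]), 'wrist_torque': array([ 0.0408,  0.0303, -0.0225]), 'opening': np.float64(0.0128)}
```

Emit:
{"op": "step_arm", "data": {
  "moves": [
    [0,-0.001,0,-0.003,0],
    [0,0,0,-0.001,0]
  ]
}}

```text
t: 14.18
tool_pos: [0.5908, 0.2071, 0.1544]
tool_rot: [2.281, 2.156, 0.003]
contact_force: [-2.6, -0.2, -0.2]
opening: 0.0134
```

Run:
```python
from station import ctrl
import numpy as np
o=ctrl.get_obs();print({k:np.round(v,4) for k,v in o.items()})
for i in range(3):
    ctrl.get_image("wrist"); o=ctrl.get_obs();print(o["contact_force"],o["tool_pos"],o["tool_rot"])
```

```text
{'t': np.float64(14.175), 'q': array([ 2.1890e-01,  1.1070e-01,  1.6826e+00, -1.5000e-03,  1.3452e+00,
        2.7550e-01]), 'dq': array([-0.0004,  0.0022, -0.0049,  0.0013, -0.0065, -0.0021]), 'effort': array([-2.15600e-01, -3.99661e+01, -3.60622e+01, -5.35000e-02,
       -6.42500e-01,  1.21000e-02]), 'tool_pos': array([0.5908, 0.2071, 0.1544]), 'tool_rot': array([2.281 , 2.1561, 0.003 ]), 'contact_force': array([-2.6285, -0.1689, -0.1998]), 'wrist_torque': array([-0.0276,  0.401 ,  0.005 ]), 'opening': np.float64(0.0134)}
[-2.31810664 -1.54479825  6.13759704] [0.59092517 0.20706405 0.15435523] [2.281007   2.15602146 0.00334029]
[-3.59037127 -0.9465557   6.44063887] [0.59090012 0.20706843 0.15434397] [2.28105945 2.15604502 0.00323542]
[-2.73296774 -1.4363726   6.41462217] [0.59088056 0.20711037 0.15431889] [2.28105985 2.15613332 0.00316082]
```

Emit:
{"op": "step_arm", "data": {
  "moves": [
    [0,0,0,0.0005,0],
    [0.3,0,0,0,0],
    [0.5,0,0,0,0],
    [0.5,0,0,0,0],
    [0.5,0,0,0,0]
  ]
}}

```text
t: 14.95
tool_pos: [0.5908, 0.2071, 0.1529]
tool_rot: [2.281, 2.156, 0.003]
contact_force: [-0.2, -0.6, -0.4]
opening: 0.0427
```

```bash
python3 shot.py 12 wrist,scene; python3 cr.py wrist12 80 120 480 420;python3 cr.py scene12 320 150 440 240
```

```text
{'t': np.float64(15.0), 'tool_pos': array([0.5908, 0.2071, 0.153 ]), 'tool_rot': array([2.2813, 2.1562, 0.0028]), 'contact_force': array([-0.7447,  0.3086, -0.181 ]), 'opening': np.float64(0.0427)}
2.0
6.666666666666667
```

View pics/wrist12c.png

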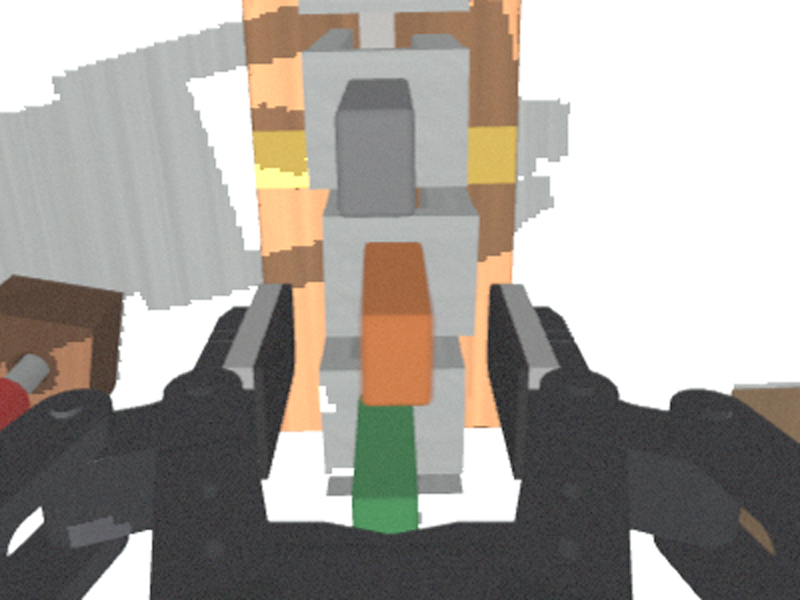

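View pics/scene12c.png

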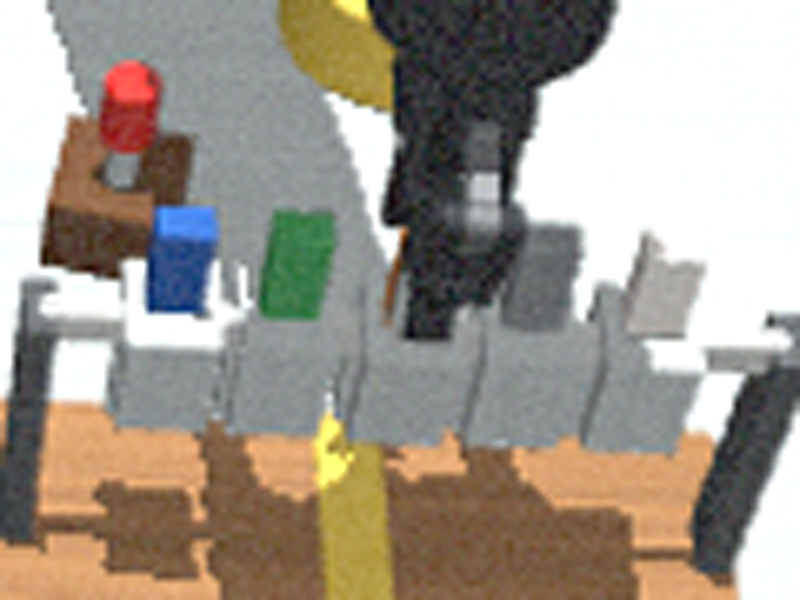

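Emit:
{"op": "step_arm", "data": {
  "moves": [
    [0.5,0,0,0.01,0],
    [0.6,0,0,0.03,0],
    [1,0,0,0.05,0],
    [1,0,0,0.05,0],
    [1,-0.02,-0.03,0.02,0],
    [1,-0.03,-0.04,0,0],
    [1,-0.03,-0.03,0,0],
    [1,0,0,0,0]
  ]
}}

```text
t: 16.05
tool_pos: [0.5083, 0.1046, 0.3251]
tool_rot: [2.276, 2.153, 0.012]
contact_force: [-0.2, -0.4, -0.0]
opening: 0.0856
```

```bash
python3 shot.py 13 wrist; python3 cr.py wrist13 0 0 560 420
```

```text
{'t': np.float64(16.05), 'tool_pos': array([0.5083, 0.1046, 0.3251]), 'tool_rot': array([2.2755, 2.1533, 0.0122]), 'contact_force': array([-0.219 , -0.408 , -0.0282]), 'opening': np.float64(0.0856)}
1.4285714285714286
```

View pics/wrist13c.png

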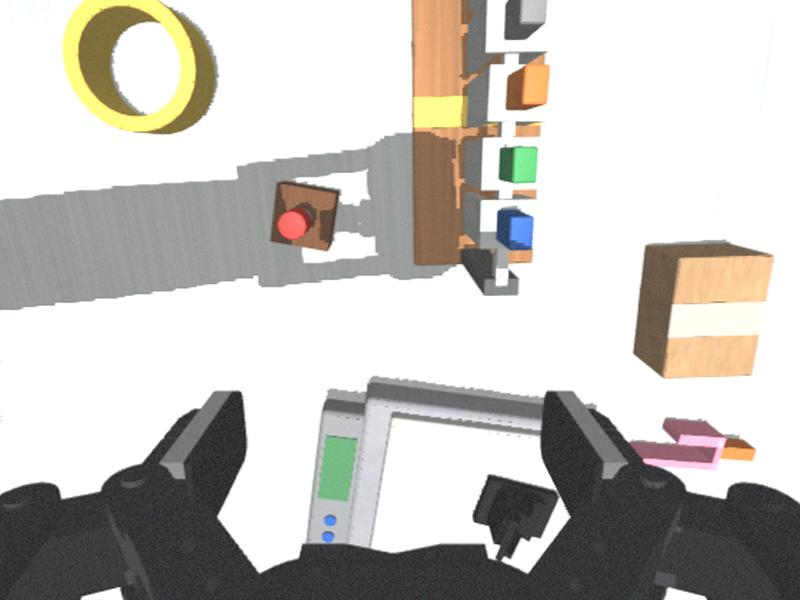

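```bash
python3 cr.py wrist13 180 115 250 180;  python3 cr.py wrist13 320 0 400 200
python3 - <<'E'
from fitw import *
np.set_printoptions(precision=4,suppress=True)
p=pickle.load(open("pics/wrist13.pkl","rb"));o=p["obs"]
c=lambda x,y:(x*.7,y*.7)
for n,x,y,z in(("pintop",294,224,.085),("greent",527,164,.176),("bluet",524,230,.176),("oranget",542,84,.176),("greyt",538,10,.176)): print(n,atz(p,c(x,y),z,o))
E
```

```text
9.23076923076923
3.0
pintop [0.4372 0.1314 0.085 ]
greent [0.5886 0.1687 0.176 ]
bluet [0.5878 0.1317 0.176 ]
oranget [0.5958 0.2099 0.176 ]
greyt [0.5926 0.2455 0.176 ]
```

View pics/wrist13c.png

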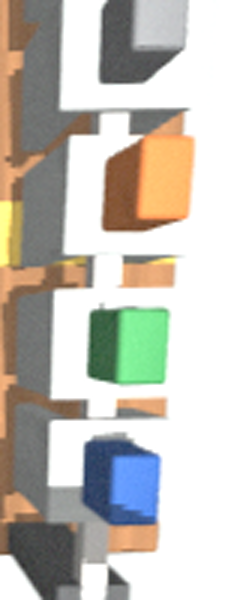

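Emit:
{"op": "step_arm", "data": {
  "moves": [
    [1,-0.03,0.01,-0.01,0],
    [1,-0.03,0.01,-0.04,0],
    [1,-0.012,0.006,-0.04,0],
    [1,0,0,-0.04,0],
    [1,0,0,-0.02,0],
    [1,0,0,0,0],
    [1,0,0,0,0]
  ]
}}

```text
t: 16.98
tool_pos: [0.4388, 0.1363, 0.1756]
tool_rot: [2.268, 2.158, 0.024]
contact_force: [-0.3, -0.9, -0.1]
opening: 0.0858
```

```bash
python3 shot.py 14 wrist; python3 cr.py wrist14 80 120 480 420
```

```text
{'t': np.float64(16.975), 'tool_pos': array([0.4388, 0.1363, 0.1756]), 'tool_rot': array([2.2676, 2.1579, 0.0238]), 'contact_force': array([-0.2512, -0.881 , -0.1018]), 'opening': np.float64(0.0858)}
2.0
```

View pics/wrist14c.png

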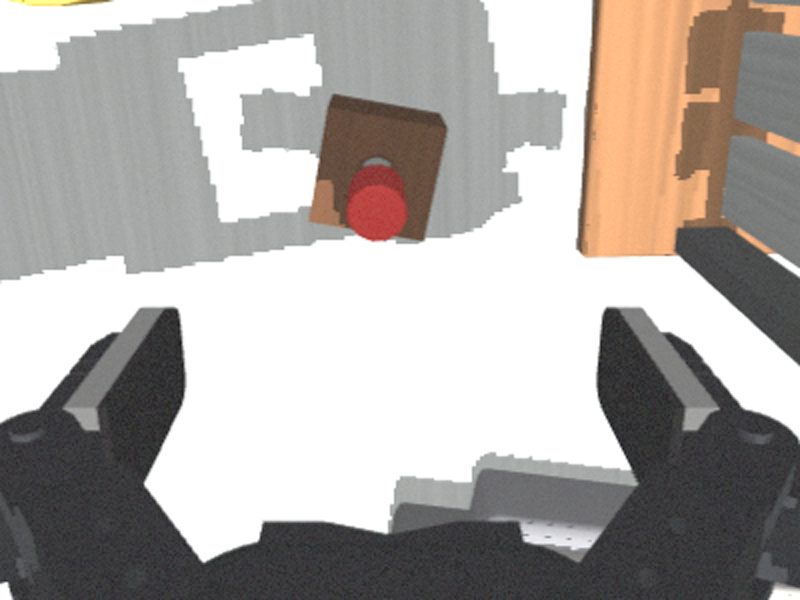

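Run:
```python
from fitw import *
np.set_printoptions(precision=4,suppress=True)
p=pickle.load(open("pics/wrist14.pkl","rb"));o=p["obs"]
c=lambda x,y:(x/2+80,y/2+120)
print(atz(p,c(377,212),.085,o),atz(p,c(377,177),.055,o),atz(p,c(377,168),.035,o),[atz(p,c(*q),.035,o) for q in((331,104),(444,125),(425,240),(311,220))])
R=Ro.from_rotvec(o["tool_rot"]).as_matrix();print(np.degrees(np.arctan2(R[1,1],R[0,1])),R[:,2])
```

```text
[0.4353 0.131  0.085 ] [0.4356 0.1354 0.055 ] [0.4355 0.1337 0.035 ] [array([0.4183, 0.1615, 0.035 ]), array([0.464 , 0.1505, 0.035 ]), array([0.4545, 0.1006, 0.035 ]), array([0.4062, 0.1123, 0.035 ])]
-2.8413041774546963 [ 0.0188  0.0023 -0.9998]
```

Emit:
{"op": "step_arm", "data": {
  "moves": [
    [1,-0.002,-0.004,-0.03,0],
    [1,0,0,-0.035,0],
    [1,0,0,-0.03,0],
    [1,0,0,0,0],
    [1,0,0,0,0]
  ]
}}

```text
t: 17.65
tool_pos: [0.4438, 0.1333, 0.0881]
tool_rot: [2.26, 2.151, 0.045]
contact_force: [-0.5, 0.7, 1.1]
opening: 0.0851
```

Emit:
{"op": "step_arm", "data": {
  "moves": [
    [1,-0.008,-0.002,-0.005,0],
    [1,0,0,-0.005,0],
    [1,0,0,-0.005,0],
    [1,0,0,-0.005,0],
    [1,0,0,0,0]
  ]
}}

```text
t: 18.27
tool_pos: [0.4376, 0.1315, 0.0707]
tool_rot: [2.258, 2.148, 0.053]
contact_force: [-0.0, -1.2, -0.3]
opening: 0.0854
```

```bash
python3 shot.py 15 wrist; python3 cr.py wrist15 80 120 480 420
python3 - <<'E'
from fitw import *
p=pickle.load(open("pics/wrist15.pkl","rb"));o=p["obs"]
R=Ro.from_rotvec(o["tool_rot"]).as_matrix();print(R[:,2],o["q"])
E
```

```text
{'t': np.float64(18.275), 'tool_pos': array([0.4376, 0.1315, 0.0707]), 'tool_rot': array([2.2575, 2.1485, 0.053 ]), 'contact_force': array([-0.0066, -1.1779, -0.2649]), 'opening': np.float64(0.0854)}
2.0
[ 0.04160188  0.00555714 -0.99911881] [ 1.28707325e-01 -2.33817331e-01  2.16171339e+00  1.86104652e-04
  1.17171322e+00  1.78129048e-01]
```

View pics/wrist15c.png

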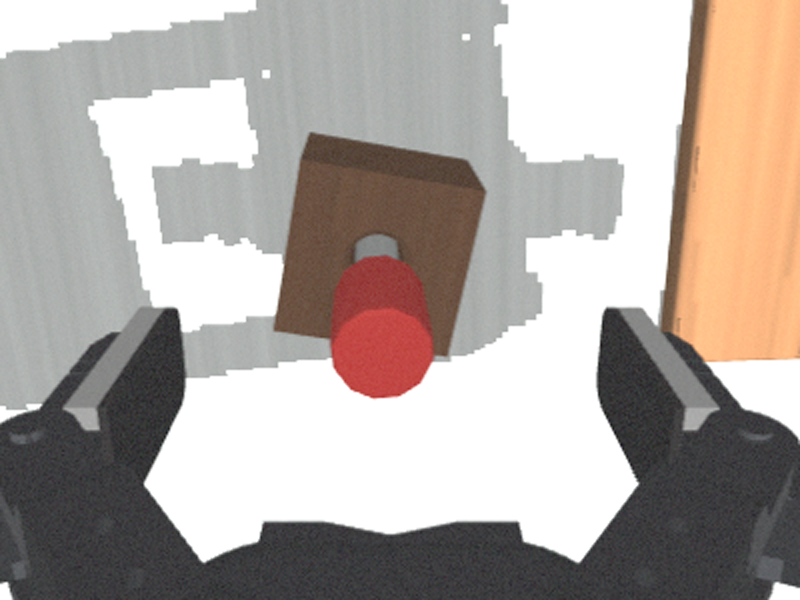

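Run:
```python
from fitw import *
np.set_printoptions(precision=4,suppress=True)
p=pickle.load(open("pics/wrist15.pkl","rb"));o=p["obs"]
c=lambda x,y:(x/2+80,y/2+120)
print(atz(p,c(382,352),.085,o),[atz(p,c(*q),.035,o) for q in((302,160),(485,191),(447,356),(274,330))])
```

```text
[0.4351 0.1309 0.085 ] [array([0.4172, 0.1602, 0.035 ]), array([0.4652, 0.1488, 0.035 ]), array([0.4537, 0.1001, 0.035 ]), array([0.4053, 0.1117, 0.035 ])]
```

Emit:
{"op": "step_arm", "data": {
  "moves": [
    [1,-0.002,-0.0005,-0.008,0],
    [1,-0.001,0,-0.006,0],
    [1,0,0,-0.002,0],
    [1,0,0,0,0]
  ]
}}

```text
t: 18.82
tool_pos: [0.4344, 0.131, 0.0535]
tool_rot: [2.258, 2.149, 0.053]
contact_force: [-0.6, -0.6, 0.2]
opening: 0.085
```

Emit:
{"op": "step_arm", "data": {
  "moves": [
    [0.5,0.001,0,0,0],
    [0.3,0,0,0,0],
    [0,0,0,0,0],
    [0,0,0,0,0],
    [0,0,0,0,0],
    [0,0,0,0,0]
  ],
  "newtons": 35
}}

```text
t: 19.58
tool_pos: [0.4362, 0.1311, 0.0543]
tool_rot: [2.257, 2.148, 0.055]
contact_force: [-0.3, -0.1, -0.6]
opening: 0.0212
```

```bash
python3 shot.py 16 wrist; python3 cr.py wrist16 80 120 480 420
```

```text
{'t': np.float64(19.575), 'tool_pos': array([0.4362, 0.1311, 0.0543]), 'tool_rot': array([2.2569, 2.148 , 0.0546]), 'contact_force': array([-0.3461, -0.1004, -0.6112]), 'opening': np.float64(0.0212)}
2.0
```

View pics/wrist16c.png

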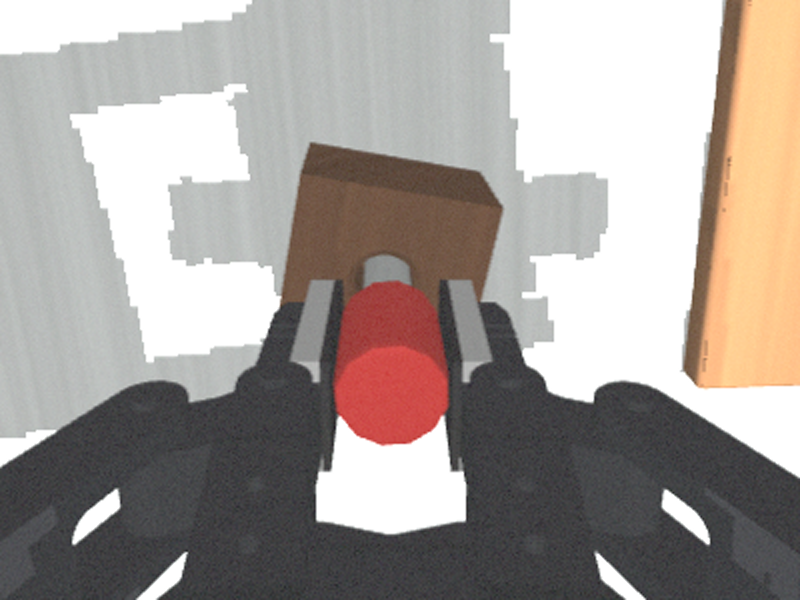

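Emit:
{"op": "step_arm", "data": {
  "moves": [
    [0,0,0,0.01,0],
    [0,0,0,0.03,0],
    [0,0,0,0.05,0],
    [0,0,0,0.05,0],
    [0,0.005,-0.02,0.04,0],
    [0,0.015,-0.05,0.01,-2],
    [0,0.015,-0.055,0,-2],
    [0,0.015,-0.055,0,-2],
    [0,0.015,-0.055,0,-2],
    [0,0.015,-0.055,0,-1],
    [0,0.01,-0.03,0,0],
    [0,0,0,0,0],
    [0,0,0,0,0]
  ]
}}

```text
t: 21.25
tool_pos: [0.5251, -0.1993, 0.2595]
tool_rot: [2.412, 1.955, 0.06]
contact_force: [-0.2, 0.6, -1.0]
opening: 0.0211
```

```bash
python3 shot.py 17 wrist; python3 cr.py wrist17 0 0 560 420
```

```text
{'t': np.float64(21.25), 'tool_pos': array([ 0.5251, -0.1993,  0.2595]), 'tool_rot': array([2.4124, 1.9548, 0.0598]), 'contact_force': array([-0.2238,  0.5691, -1.0086]), 'opening': np.float64(0.0211)}
1.4285714285714286
```

View pics/wrist17c.png

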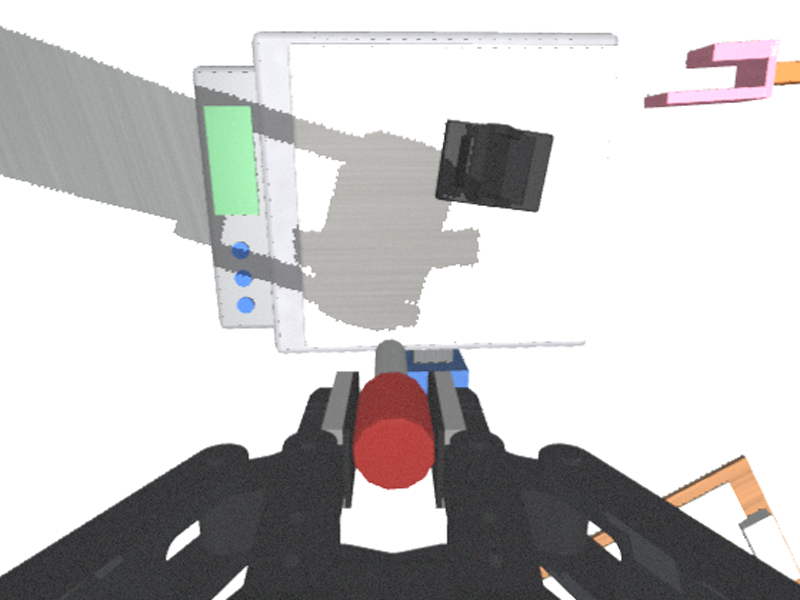

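Emit:
{"op": "step_arm", "data": {
  "moves": [
    [0,0.005,-0.03,0,0],
    [0,0.006,-0.05,0,0],
    [0,0.006,-0.05,0,0],
    [0,0.003,-0.04,0,0],
    [0,0,0,0,0],
    [0,0,0,0,0]
  ]
}}

```text
t: 22.05
tool_pos: [0.5467, -0.3645, 0.2616]
tool_rot: [2.399, 1.97, 0.064]
contact_force: [0.4, 0.0, -0.6]
opening: 0.0205
```

```bash
python3 shot.py 18 wrist; python3 cr.py wrist18 80 120 480 420
python3 - <<'E'
from fitw import *
np.set_printoptions(precision=4,suppress=True)
p=pickle.load(open("pics/wrist18.pkl","rb"));o=p["obs"]
R=Ro.from_rotvec(o["tool_rot"]).as_matrix();print(R,o["q"])
for n,uv in((1,(267.5,326.5)),(2,(295,350))):
    p=pickle.load(open(f"pics/wrist{n}.pkl","rb"));print(atz(p,uv,.06,p["obs"]))
E
```

```text
{'t': np.float64(22.05), 'tool_pos': array([ 0.5467, -0.3645,  0.2616]), 'tool_rot': array([2.399 , 1.9696, 0.0637]), 'contact_force': array([ 0.4045,  0.0021, -0.6403]), 'opening': np.float64(0.0205)}
2.0
[[ 0.1944  0.9794  0.0552]
 [ 0.9809 -0.1946 -0.0025]
 [ 0.0082  0.0546 -0.9985]] [-0.7159  0.0809  1.5337  0.0344  1.4837 -0.5222]
[ 0.5456 -0.3105  0.06  ]
[ 0.5461 -0.3094  0.06  ]
```

View pics/wrist18c.png

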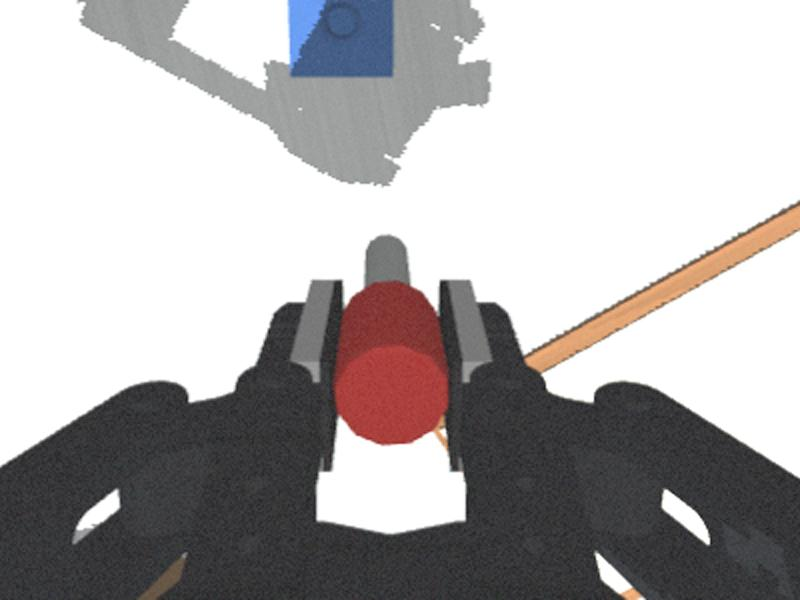

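```bash
python3 - <<'E'
from fitw import *
np.set_printoptions(precision=4,suppress=True)
p=pickle.load(open("pics/wrist18.pkl","rb"));o=p["obs"]
c=lambda x,y:(x/2+80,y/2+120)
print("hole",atz(p,c(343,20),.06,o))
R=Ro.from_rotvec(o["tool_rot"]).as_matrix();T=p["T_tool_cam"]
for uv,z in((c(391,396),-.0307),(c(391,318),-.0007),(c(388,253),.0443)):
    K=p["camera_matrix"];d=T[:3,:3]@np.linalg.solve(K,[*uv,1]);t=T[:3,3];print("tool",t+d*(z-t[2])/d[2])
for z in(.0443,):
    X=R@[0,0,z]+o["tool_pos"];print("tip",X,(proj(p,X,o)-[80,120])*2)
    print([(proj(p,o["tool_pos"]+R@[0.006*np.cos(a),.006*np.sin(a),z],o)-[80,120])*2 for a in(0,1.57,3.14,4.71)])
E
python3 cr.py wrist18 180 100 320 205
```

```text
hole [ 0.5458 -0.3081  0.06  ]
tool [-0.0005 -0.0001 -0.0307]
tool [-0.     -0.0001 -0.0007]
tool [-0.0025 -0.0009  0.0443]
tip [ 0.5491 -0.3646  0.2174] [391.1023 244.7377]
[array([391.1554, 224.9149]), array([412.1266, 244.7648]), array([391.0832, 264.2248]), array([370.0779, 244.742 ])]
5.714285714285714
```

View pics/wrist18c.png

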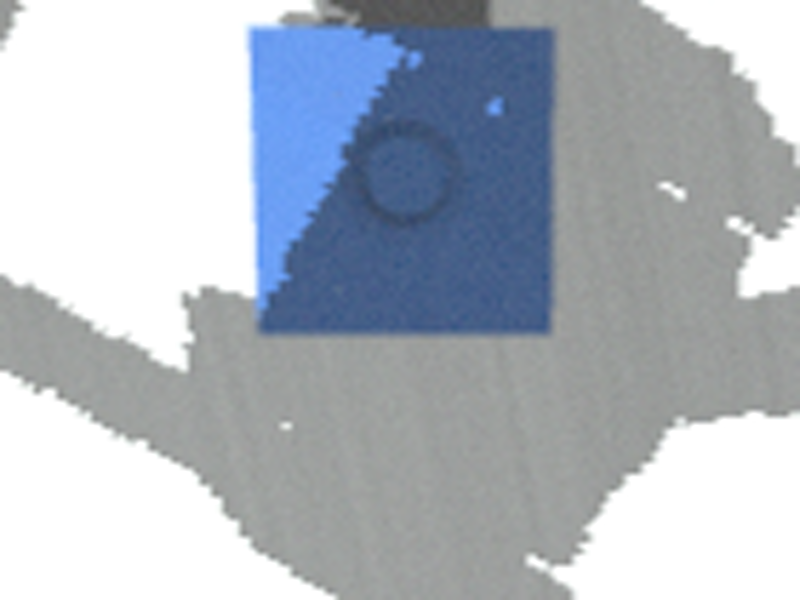

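Emit:
{"op": "step_arm", "data": {
  "moves": [
    [0,-0.001,0.025,-0.01,0],
    [0,-0.001,0.025,-0.03,0],
    [0,0,0.005,-0.035,0],
    [0,0,0,-0.025,0],
    [0,0,0,-0.01,0],
    [0,0,0,0,0],
    [0,0,0,0,0]
  ]
}}

```text
t: 22.98
tool_pos: [0.5464, -0.299, 0.1539]
tool_rot: [2.383, 1.978, 0.068]
contact_force: [-0.2, -0.6, -0.8]
opening: 0.021
```

Emit:
{"op": "step_arm", "data": {
  "moves": [
    [0,-0.002,-0.008,-0.005,0],
    [0,-0.001,-0.001,-0.008,0],
    [0,0,0,-0.008,0],
    [0,0,0,-0.005,0],
    [0,0,0,0,0],
    [0,0,0,0,0]
  ]
}}

```text
t: 23.72
tool_pos: [0.5439, -0.3099, 0.1283]
tool_rot: [2.381, 1.975, 0.069]
contact_force: [0.3, 0.4, -0.3]
opening: 0.0211
```

```bash
python3 shot.py 19 wrist,scene,top; python3 cr.py wrist19 80 120 480 420; python3 cr.py scene19 120 140 240 230;python3 cr.py top19 350 160 450 235
python3 - <<'E'
from fitw import *
np.set_printoptions(precision=4,suppress=True)
p=pickle.load(open("pics/wrist19.pkl","rb"));o=p["obs"]
R=Ro.from_rotvec(o["tool_rot"]).as_matrix();print(R[:,2]); X=o["tool_pos"]+R@[0,-.0005,.0443];print("tip",X)
S=pickle.load(open("pics/scene19.pkl","rb"));f=800/120
print("tip in scene crop",(proj(S,X)-[120,140])*f,"hole",(proj(S,np.array([.546,-.309,.06]))-[120,140])*f)
E
```

```text
{'t': np.float64(23.825), 'tool_pos': array([ 0.544 , -0.3099,  0.1284]), 'tool_rot': array([2.3813, 1.9753, 0.069 ]), 'contact_force': array([-0.0356,  0.1216, -1.3786]), 'opening': np.float64(0.0206)}
2.0
6.666666666666667
8.0
[ 0.0641 -0.0076 -0.9979]
tip [ 0.5463 -0.3102  0.084 ]
tip in scene crop [244.438 346.237] hole [259.6501 388.9236]
```

View pics/scene19c.png

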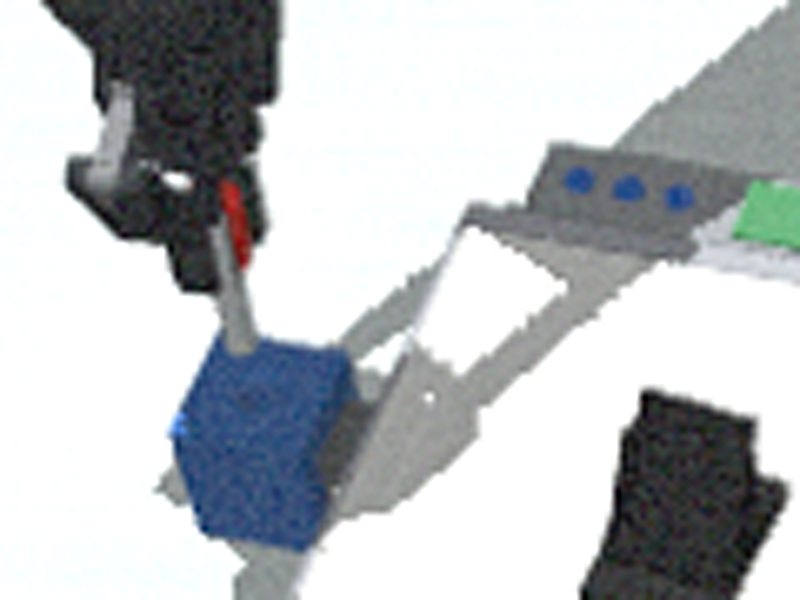

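View pics/wrist19c.png

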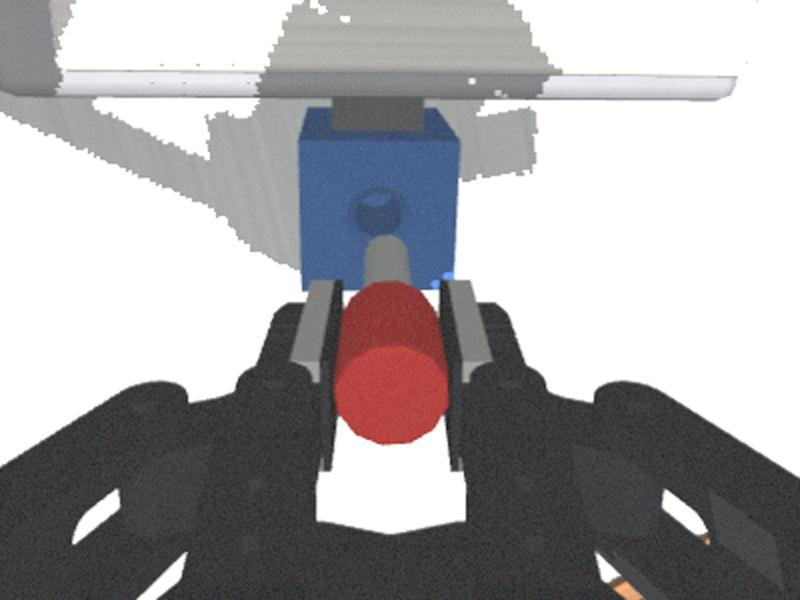

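```bash
python3 - <<'E'
from fitw import *
np.set_printoptions(precision=4,suppress=True)
p=pickle.load(open("pics/wrist19.pkl","rb"));o=p["obs"]
c=lambda x,y:(x/2+80,y/2+120)
print("hole",atz(p,c(378.5,213),.06,o))
print("lug",[atz(p,c(*q),.06,o) for q in((300,139),(460,139))])
R=Ro.from_rotvec(o["tool_rot"]).as_matrix();T=p["T_tool_cam"];K=p["camera_matrix"]
for uv,z in((c(387,236),.0443),(c(387,236),.0443)):
    d=T[:3,:3]@np.linalg.solve(K,[*uv,1]);t=T[:3,3];print("tip far edge tool",t+d*(z-t[2])/d[2])
E
python3 cr.py wrist19 200 170 360 290
```

```text
hole [ 0.5447 -0.3083  0.06  ]
lug [array([ 0.5257, -0.28  ,  0.06  ]), array([ 0.574 , -0.2897,  0.06  ])]
tip far edge tool [ 0.0027 -0.0012  0.0443]
tip far edge tool [ 0.0027 -0.0012  0.0443]
5.0
```

View pics/wrist19c.png

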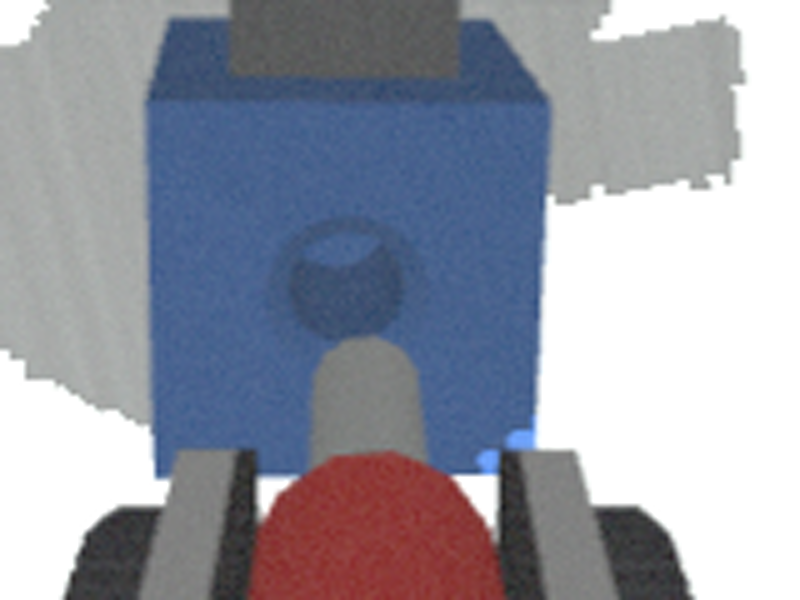

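Emit:
{"op": "step_arm", "data": {
  "moves": [
    [0,-0.001,0.0013,-0.004,0],
    [0,0,0,-0.007,0],
    [0,0,0,-0.008,0],
    [0,0,0,-0.007,0],
    [0,0,0,0,0]
  ]
}}

```text
t: 24.5
tool_pos: [0.5427, -0.3083, 0.1003]
tool_rot: [2.382, 1.976, 0.069]
contact_force: [-0.8, 0.3, -1.0]
opening: 0.0213
```

Emit:
{"op": "step_arm", "data": {
  "moves": [
    [0,0,0,-0.005,0],
    [0,0,0,-0.005,0],
    [0,0,0,-0.004,0],
    [0,0,0,0,0]
  ]
}}

```text
t: 25.0
tool_pos: [0.5429, -0.3084, 0.0855]
tool_rot: [2.381, 1.975, 0.069]
contact_force: [0.2, 0.3, -1.1]
opening: 0.021
```

In the hole (tip about 41 mm, no contact force). Going on to the floor.

Emit:
{"op": "step_arm", "data": {
  "moves": [
    [0,0,0,-0.005,0],
    [0,0,0,-0.005,0],
    [0,0,0,-0.003,0],
    [0,0,0,0,0]
  ]
}}

```text
t: 25.5
tool_pos: [0.5431, -0.3086, 0.0719]
tool_rot: [2.381, 1.975, 0.069]
contact_force: [-0.6, 1.3, -0.5]
opening: 0.021
```

Emit:
{"op": "step_arm", "data": {
  "moves": [
    [0,0,0,-0.002,0],
    [0,0,0,-0.002,0],
    [0,0,0,-0.001,0]
  ]
}}

```text
t: 25.88
tool_pos: [0.5436, -0.3091, 0.0692]
tool_rot: [2.38, 1.975, 0.069]
contact_force: [-1.7, 1.4, 5.6]
opening: 0.021
```

Emit:
{"op": "step_arm", "data": {
  "moves": [
    [0,0,0,-0.003,0],
    [0,0,0,-0.003,0],
    [0,0,0,-0.003,0],
    [0,0,0,-0.003,0]
  ]
}}

```text
t: 26.38
tool_pos: [0.5441, -0.3102, 0.069]
tool_rot: [2.38, 1.978, 0.065]
contact_force: [-7.8, 4.5, 15.8]
opening: 0.0211
```

Emit:
{"op": "step_arm", "data": {
  "moves": [
    [0,0,0,-0.002,0],
    [0,0,0,-0.002,0],
    [0,0,0,-0.002,0],
    [0,0,0,-0.002,0],
    [0,0,0,-0.002,0],
    [0,0,0,-0.002,0]
  ]
}}

```text
t: 27.12
tool_pos: [0.545, -0.3105, 0.0691]
tool_rot: [2.381, 1.982, 0.064]
contact_force: [-5.3, 3.2, 10.8]
opening: 0.0205
```

```bash
python3 shot.py 20 wrist,scene; python3 cr.py wrist20 80 120 480 420; python3 cr.py scene20 120 140 240 230
```

```text
{'t': np.float64(27.175), 'tool_pos': array([ 0.5451, -0.3105,  0.0691]), 'tool_rot': array([2.3805, 1.9814, 0.0641]), 'contact_force': array([-5.6134,  3.746 , 10.0196]), 'opening': np.float64(0.0213)}
2.0
6.666666666666667
```

View pics/wrist20c.png

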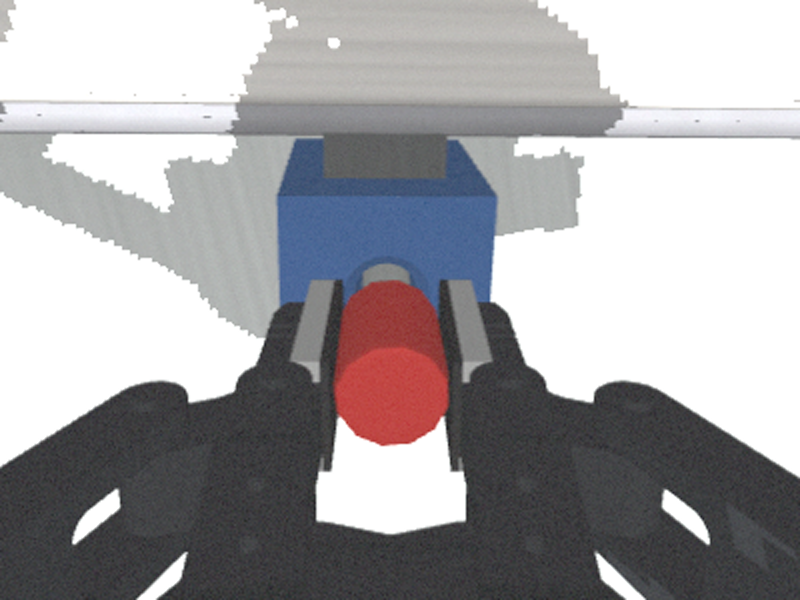

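View pics/scene20c.png

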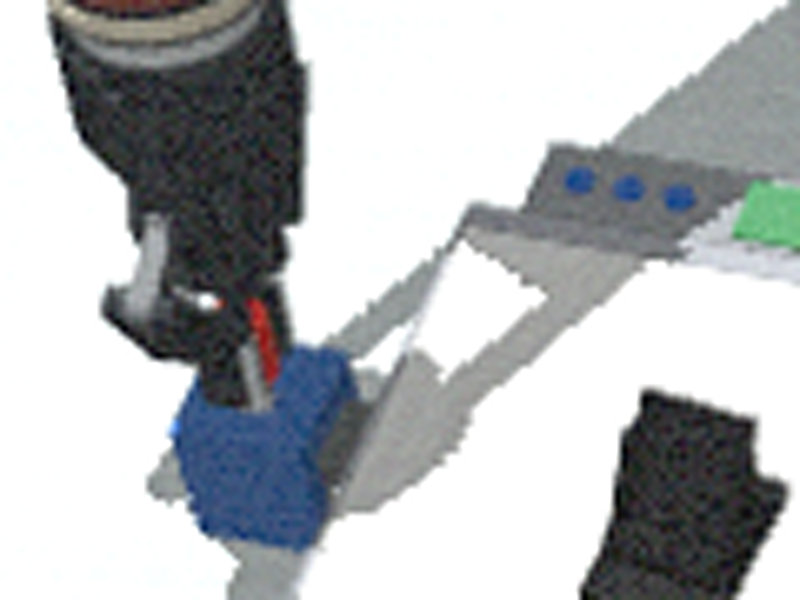

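Emit:
{"op": "step_arm", "data": {
  "moves": [
    [0,0,0,0,0],
    [0,0,0,0.0005,0],
    [0.3,0,0,0,0],
    [0.6,0,0,0,0],
    [0.6,0,0,0,0],
    [0.6,0,0,0.015,0],
    [0.8,0,0,0.04,0],
    [1,0,0,0.05,0],
    [1,0,0,0.04,0],
    [1,0,-0.04,0.02,0],
    [1,0,-0.03,0,0],
    [1,0,0,0,0],
    [1,0,0,0,0]
  ]
}}

```text
t: 28.85
tool_pos: [0.5456, -0.3817, 0.2495]
tool_rot: [2.371, 1.977, 0.067]
contact_force: [0.6, 0.5, 0.1]
opening: 0.0855
```

```bash
python3 shot.py 21 wrist,scene,top; python3 cr.py wrist21 0 0 560 420; python3 cr.py scene21 130 110 450 350; python3 cr.py top21 115 85 415 310
```

```text
{'t': np.float64(28.95), 'tool_pos': array([ 0.5455, -0.3813,  0.2488]), 'tool_rot': array([2.3712, 1.9778, 0.0664]), 'contact_force': array([-0.1367,  0.4418,  0.4115]), 'opening': np.float64(0.0852)}
1.4285714285714286
2.5
2.6666666666666665
```

View pics/wrist21c.png

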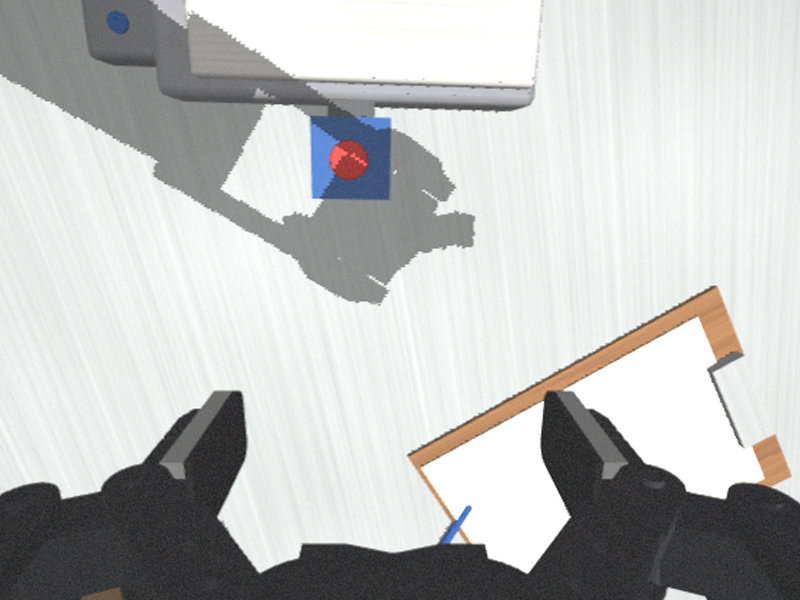

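View pics/scene21c.png

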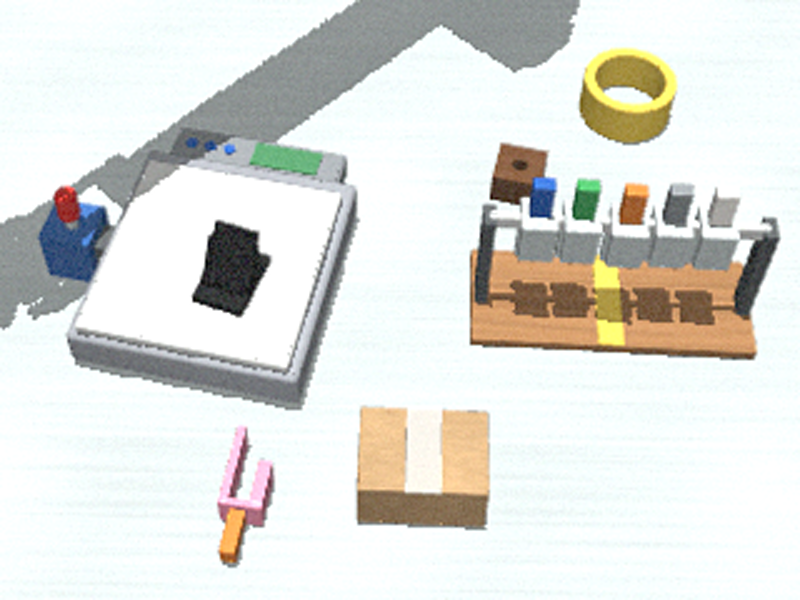

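View pics/top21c.png

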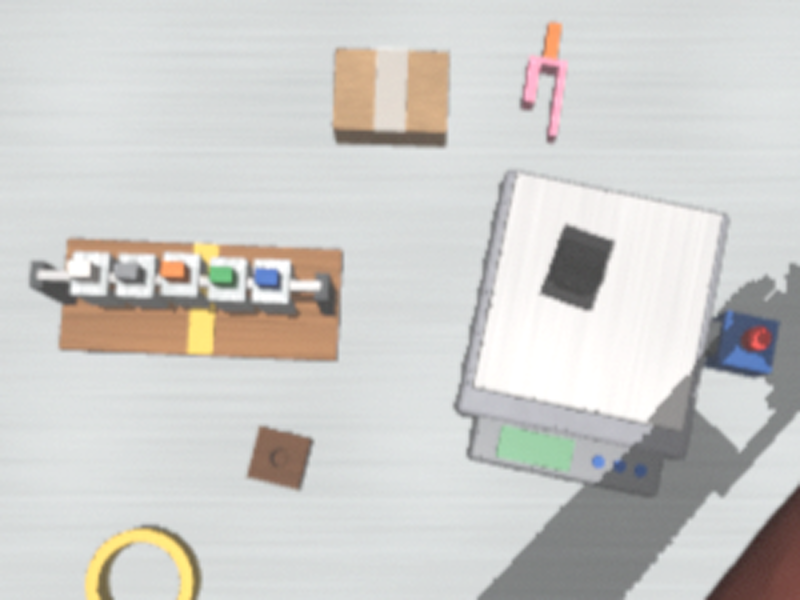

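Run:
```python
from station import ctrl
print(ctrl.finish_job(), ctrl.get_obs()["t"])
```

```text
the job is handed in; nothing more can be done
the job is handed in; nothing more can be done
```

The check weight hangs released on the storage rail above the yellow mark, and the locking pin is bottomed and released in the blue lug. I handed the job in at about 29 s of the 67 s allowed; no verdict was reported.

- **Weight, lifting:** The moves cannot tilt the tool, so I could not grip the weight leaning as the notes ask. I gripped it leaning with the tool vertical, then swung it upright in the jaws while its foot was still in the rest. Then I lifted it straight out and lowered it over the rail.
- **Weight, last check:** The last pictures show it centred along the gap to about 1 mm and about 3 mm off across the rail. It looks nearly upright, roughly 0.03 rad by eye. All three are within tolerance, but the 3 mm offset is more than I aimed for.
- **Pin:** The tool had picked up a lean of about 4° by then, so the pin went in slightly tilted. It reached the floor at the height I had worked out and was pressed with about 6 to 16 N for roughly 1.2 s before I let go. After that it stood in the lug, and it looked upright.
- **Surroundings:** In the last scene and top pictures the four neighbours, tape roll, carton and pink look-alike appear where they were at the start. The gripper was clear of everything.

**Disagreement:** Position estimates differed by a few millimetres between the cameras, for example 0.542 to 0.547 m in x for the lug hole. I went by the wrist camera.

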